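# Load and lock the shaker's plate carrier

## Robot

A 6-joint arm with a two-finger parallel gripper is mounted at the origin on a cart in front of the work surface, level with it; the furniture and walls round the work are solid. World frame = base frame: x ahead of the robot, y to its left, z up, the work surface at z = 0. Lengths are in m, angles in rad, forces in N, time in s.
With the tool pointing down it reaches from about 0.4 to 0.825 m from the base axis. Payload 7 kg.
Tool frame: the origin (TCP) lies on the mounting face of the last link; the fingertips stand 178 mm ahead of it and the grasp point (between the pads) lies arm.grip_depth ahead of it (arm.grip_depth is the distance from the TCP to the grasp point, in m); z points along the fingers, y is the direction in which the jaws open and shut (so a half turn about z gives the same grasp; the last joint's range is limited). The gripper opens to 88 mm and grips with 3 to 60 N. Pads are 19 mm wide; open, the fingers measure 130 mm over their backs; the gripper's body (78 mm by 193 mm) begins 47 mm behind the grasp point.
Start: joints at [1.526, 0.359, 0.012, 0, -1.224, -0.288], TCP at [0.221, 0.638, 0.405] pointing down, gripper open.
Joint ranges: [-3.07, 3.07], [-1.43, 2.12], [-1.02, 1.25], [-3.03, 1.67], [-3.05, -0], [-3.03, 3.03]. Speed limits (rad/s): [2.39, 2.39, 3.01, 3.14, 3.14, 3.14].

## Interface

Orientations are given as [roll, pitch, yaw] about the fixed x, y, z axes, in that order (R = Rz(yaw) Ry(pitch) Rx(roll)).
In Python, from station import arm gives the robot as it stands.
- The arm moves only by the tool carry_out, never from a script. Its argument "targets" is a list that holds one entry, the list of rows, each a list of 7 numbers: the turn, a rotation vector about the tool's x, y, z in units of 8 degrees (1.0 is 8 degrees), then the shift along the tool's x, y, z in units of 2.5 cm (1.0 is 2.5 cm), then the opening, from -1 (shut) to 1 (fully open). A call has 1 to 20 rows; each row shifts and turns the commanded pose from where the row before left it, along the tool's axes as they then stand; what a row does not reach is not made up. A row lasts 1/8 s, in which the tool goes at most 62.5 mm and 10.7 degrees, less where a joint would pass 70% of its speed; a pose out of reach is approached as far as the arm can. A call with a number of a shift or a turn outside -1 to 1 is refused whole. A call with a gripper value outside its range is refused whole. The fingers move at their own pace and stop on an object; "squeeze" is the grip in N (left out, the last holds). Time passes only in rows, so rows that do not move let the fingers close. It gives the time, the measured TCP pose, the force and the opening at its end, in the units of the state.
- arm.get_state(): the state, without advancing time (a new reading comes with each control period).
- arm.grab_frame(name): name is "scene" or "side" or "wrist"; returns (picture, depth): 420x560x3 uint8, red, green, blue; 420x560 float32, m along the optical axis (not along the pixel's ray), 0 where there is no reading.
- arm.camera_model(name): a dict with "camera_matrix" (3x3 intrinsics, pixels), "world_from_camera" (4x4, takes a point from camera to world coordinates). Camera axes: x right, y down, z forward; pixel columns grow to the right and rows downward; lengths in m; the calibration is good to about 2 mm. A picture is of the moment at which its call begins: read the wrist's pose just before it. camera_model takes no time and is no camera call; for the wrist camera it gives the pose at the moment of the call.
- arm.job_done(): hands the job in, once; it reports no verdict.
Trained networks look in the newest picture that a camera, given by its name, has taken for a name from the list of things; names that differ only in an ending like _2 or _b are one class to them, and where a whole thing is asked for, a point or a joint stands for the part that bears it (a point fixed in the world has none). Each returns a list of dicts, best first, with "conf" (0 to 1); they miss things now and then, are a little off and sometimes report something else, mostly with a low value. They report only what shows in the picture. A call takes as long as a camera call.
- arm.spot_in(camera, query): "point" ([row, column] in pixels, amid what is visible of it).
- arm.landmark_of(camera, query): "point" ([row, column] in pixels: a listed point, or the origin of a listed thing).
The state is a dict: "t": time; "q": joint angles; "qd": joint speeds; "joint_efforts": joint torques, N m; "eef_pos": TCP position; "ee_rot": TCP orientation; "force": force on the tool from outside, world axes, zero at the start; "moment": the same for the moment, N m; "width": finger opening in m.
Only numpy, scipy, OpenCV 4.12 (cv2) and the standard library are available. Lean on these libraries where they do the work, as an engineer would, in place of code of your own. Each camera call takes 0.05 s, during which the arm holds its last target.

## Task

Get the plate carrier ready for the shaker: lay the white reservoir flat in the carrier's narrow closed pocket, and slide the white well plate over the lip into the wide open-mouthed bay until it drops flat behind the lip. Only when both lie in place, swing the hasp shut over its staple and push the locking pin fully down through the loop. Do not knock over or shift the glassware, dishes and tape standing about.

Things in the scene. Friction and masses are not known exactly. Their poses are not given: they have to be found in the camera images.
- carrier: bare aluminium plate carrier, fixed to the bench, 141 (x) x 165 (y) mm. Origin: centre of its underside, on the bench; z up. The mouth of its wide bay looks to its -y (robot's right), the narrow pocket lies at its +y end (centres at y -25.75 and +46 mm). Outer walls 14 mm high, the wall between bay and pocket 13. Up to 0.15 rad askew
- bay_floor (a point): centre of the wide bay's floor, 2 mm above the bench, axes as the carrier's. Bay inside: x +-65.5, y +-44.25 mm. At its mouth (y -49.25 to -44.25) a lip 3 mm above this floor, outside it a ramp from the bench at y -67 up to the lip, and side guides flaring out 9 mm a side. The well plate's origin comes here, about 1.5 mm play each way
- pocket_floor (a point): centre of the narrow pocket's floor, 2 mm above the bench, axes as the carrier's; inside x +-65.5, y +-22.5 mm, walls 11 mm above the floor. The reservoir's origin comes here, 3.5 mm play in x, 1.7 mm in y
- staple_eye (a point): centre of the staple loop's eye, 15 mm above the bench, in front of a staple post (20 x 18 mm, 40 high) at the near end of the bay's mouth; the pin's guide stands above it, 30 to 42 mm above the bench
- well_plate: white 48-well plate, solid slab 127.8 (x) x 85.5 (y) x 20 mm, 0.14 kg, loose on the bench, up to 0.4 rad askew. Lowest 6 mm is a skirt, above it the sides are set in 2 mm. Origin: centre of its underside. Too wide to grip; can be pushed on its long -y side towards the bay (+y). In the bay its x lies along the carrier's x, its top 22 mm above the bench
- reservoir: white open reservoir with four troughs, 124 (x) x 41.5 (y) x 44 mm, 3 mm walls, 0.09 kg, loose on the bench to the right. Origin: centre of its underside. Can be gripped across its width at the middle, where a cross wall stands. May lie either way round in the pocket, top 46 mm above the bench
- hasp (a joint): angle of the steel hasp about its upright hinge: 0 shut along the carrier's -x, starts open at 1.6 to 1.85 rad (along the carrier's -y or a little beyond), stop at 2.1. Stays where left, moves with about 0.04 N m. Strap 4 mm thick, 9 to 22 mm above the bench; two rubber buffers stand 9.5 mm off its inner face and meet a plate that is not behind the lip
- hasp_hinge (a point): hinge axis of the hasp, 15.5 mm above the bench, on a hinge post 26 mm high at the far end of the bay's mouth
- hasp_tip (a point): free end of the hasp strap, 193 mm from the hinge, 15.5 mm above the bench
- pin (a joint): travel of the captive upright locking pin, m: 0 raised, 0.018 fully down through the staple loop; rubs with about 2.5 N and stays where it is left
- pin_top (a point): top centre of the pin's black mushroom knob, 18 mm diameter; about 72 mm above the bench when raised, 54 mm when down; straight above the staple loop
- bottle: brown screw-cap reagent bottle, black cap, 64 mm across, 135 mm high; stands about, to be left alone; origin: centre of its underside
- beaker: large clear beaker, 90 mm across, 133 mm high; stands about, to be left alone; origin: centre of its underside
- small_beaker: small clear beaker, 55 mm across, 71 mm high; stands about, to be left alone; origin: centre of its underside
- petri: stack of small petri dishes, 62 mm across, 60 mm high; stands about, to be left alone; origin: centre of its underside
- tape: roll of tape lying flat, 98 mm across, 25 mm high; stands about, to be left alone; origin: centre of its underside

How it is judged:
On the way, in this order (a step that is already met when the one before it is completed fails the run):
1. the reservoir lies flat in the narrow pocket and the well plate flat in the wide bay, behind the lip (x of well_plate in the frame of bay_floor between -0.003 and 0.003 m and y of well_plate in the frame of bay_floor between -0.0028 and 0.0028 m and z of well_plate in the frame of bay_floor below 0.0013 m and angle between well_plate's own z axis and vertical below 0.02 rad and angle between the x axis of well_plate and the x axis of carrier, either way round below 0.04 rad and x of reservoir in the frame of pocket_floor between -0.005 and 0.005 m and y of reservoir in the frame of pocket_floor between -0.003 and 0.003 m and z of reservoir in the frame of pocket_floor below 0.002 m and angle between reservoir's own z axis and vertical below 0.03 rad and angle between the x axis of reservoir and the x axis of carrier, either way round below 0.06 rad), for 0.2 s.
2. the hasp is swung shut over the staple (value of joint hasp below 0.05 rad), for 0.1 s.
3. the locking pin is pushed down through the loop (value of joint pin above 0.015 m), for 0.1 s.
At the end, for the whole second after the job is handed in: Well plate flat on the bay floor behind the lip (within 3 mm of centre, tilt under 0.02 rad), reservoir flat on the pocket floor (within 5 mm along, 3 mm across), hasp within 0.05 rad of shut, pin at least 15 mm down, both parts at rest (all of step 1 and value of joint hasp below 0.05 rad and value of joint pin above 0.015 m and linear speed of each of well_plate, reservoir below 0.01 m/s); the robot touches nothing.
It fails at once if a bystander was pushed more than 30 mm or tipped (distance of any of bottle, beaker, small_beaker, petri, tape from where it was at the start of the episode above 0.03 m or angle between any of bottle, beaker, small_beaker, petri, tape's own z axis and vertical above 0.4 rad).
It also fails if it takes over 69 s, if anything falls off the work surface, if the arm or the gripper's body presses on something with over 40 N, if the wrist force passes 120 N, or if a joint passes its speed limit or range.

## Working session

There is one attempt and no reset: what is moved stays moved. The work goes in short steps, Python scripts to look and compute and a tool call to move; the robot and the scene stay as the last step left them, time stands still between calls to the robot, and variables do not carry over. Pictures are saved under pics/ and viewed, and the job is handed in when it is done.

Besides the shell and the picture viewer there is one more tool, called after "Call:" as a command line: name --argument value ..., lists and objects as JSON in quotes. carry_out: Moves the arm, as the interface text tells. Its arguments: {"type":"object","properties":{"targets":{"type":"array"},"squeeze":{"type":"number"}},"required":["targets"]}

```bash
mkdir -p pics; ls
python3 - <<'E'
from station import arm
import cv2, numpy as np
print(arm.get_state()); print(arm.grip_depth)
for c in ("scene","side"):
    p,d=arm.grab_frame(c)
    cv2.imwrite(f"pics/{c}0.png",p[:,:,::-1]); np.save(f"{c}0.npy",d)
    m=arm.camera_model(c); print(c,np.round(m["camera_matrix"],1).tolist(),np.round(m["world_from_camera"],3).tolist())
E
```

```text
pics
{'t': 0.0, 'q': array([ 1.52611547e+00,  3.59394577e-01,  1.10805691e-02, -3.69788761e-04,
       -1.22411018e+00, -2.88090724e-01]), 'qd': array([-7.40657710e-05, -2.20868568e-03, -3.89471392e-04, -1.10257332e-04,
       -7.54072213e-04,  3.80832169e-04]), 'joint_efforts': array([-1.99060883e-04, -5.82723570e+01,  2.93056583e+01,  6.99726149e+00,
        7.02795209e-03, -1.59281194e-04]), 'eef_pos': array([0.22043791, 0.63778862, 0.40372338]), 'ee_rot': array([ 3.13993310e+00, -1.29259149e-04, -3.32897405e-01]), 'force': array([-0.00482162,  0.62925706,  1.5518756 ]), 'moment': array([-0.0328424 , -0.01099536, -0.01256882]), 'width': 0.087487377545448}
0.1593
scene [[536.9, 0.0, 287.0], [0.0, 536.9, 210.1], [0.0, 0.0, 1.0]] [[0.446, -0.639, 0.627, -0.406], [-0.895, -0.319, 0.313, -0.505], [0.0, -0.701, -0.714, 1.166], [0.0, 0.0, 0.0, 1.0]]
side [[448.2, 0.0, 272.6], [0.0, 448.2, 209.5], [0.0, 0.0, 1.0]] [[0.889, -0.269, 0.37, 0.039], [-0.457, -0.516, 0.724, -0.988], [-0.004, -0.813, -0.582, 0.846], [0.0, 0.0, 0.0, 1.0]]
```

View pics/scene0.png

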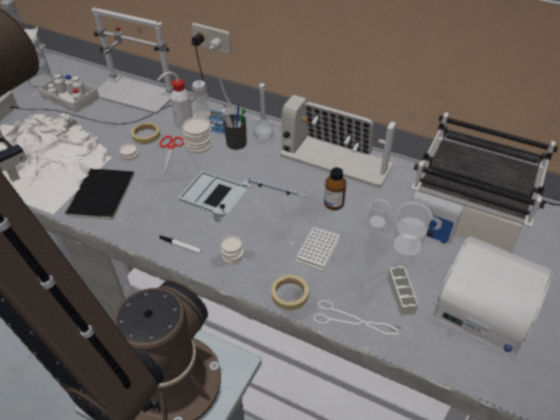

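View pics/side0.png

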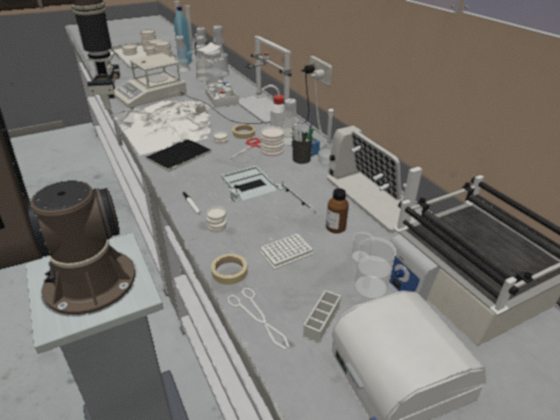

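```bash
cat > h.py <<'E'
from station import arm
import cv2, numpy as np
from scipy.spatial.transform import Rotation as Ro
def ray(c,rc,z,m=None):
    m=m or arm.camera_model(c); K=np.array(m["camera_matrix"]);T=np.array(m["world_from_camera"])
    d=T[:3,:3]@np.linalg.solve(K,[rc[1],rc[0],1.]); o=T[:3,3]
    return o+d*(z-o[2])/d[2]
def cloud(c,d,m=None):
    m=m or arm.camera_model(c); K=np.array(m["camera_matrix"]);T=np.array(m["world_from_camera"])
    v,u=np.mgrid[:d.shape[0],:d.shape[1]]
    P=np.stack([(u-K[0,2])/K[0,0]*d,(v-K[1,2])/K[1,1]*d,d],-1)
    W=P@T[:3,:3].T+T[:3,3]; W[d<=0]=np.nan
    return W
def proj(c,P,m=None):
    m=m or arm.camera_model(c); K=np.array(m["camera_matrix"]);T=np.linalg.inv(np.array(m["world_from_camera"]))
    q=K@(T[:3,:3]@np.asarray(P)+T[:3,3]); return q[1]/q[2],q[0]/q[2]
E
python3 - <<'E'
from h import *
zs=dict(carrier=0,bay_floor=.002,pocket_floor=.002,staple_eye=.015,well_plate=0,reservoir=0,hasp_hinge=.0155,hasp_tip=.0155,pin_top=.072,bottle=0,beaker=0,small_beaker=0,petri=0,tape=0)
for c in ("scene","side"):
  for n,z in zs.items():
    for r in arm.landmark_of(c,n)[:2]:
        print(c,n,round(r["conf"],2),np.round(r["point"],1),np.round(ray(c,r["point"],z),4))
E
```

```text
scene carrier 0.89 [193.8 211.6] [0.5774 0.2494 0.    ]
scene carrier 0.67 [293.5 400.5] [ 0.4765 -0.4002  0.    ]
scene bay_floor 0.9 [194.2 216.5] [0.581  0.2334 0.002 ]
scene bay_floor 0.63 [205.9 223.3] [0.5462 0.1875 0.002 ]
scene pocket_floor 0.85 [188.1 198.5] [0.5794 0.2991 0.002 ]
scene staple_eye 0.75 [218.9 224.2] [0.4902 0.1491 0.015 ]
scene staple_eye 0.4 [197.3 219.1] [0.5618 0.2107 0.015 ]
scene well_plate 0.89 [248.2 317. ] [ 0.521  -0.1384  0.    ]
scene well_plate 0.74 [218.1 222.2] [0.502  0.1647 0.    ]
scene reservoir 0.81 [296.4 402.9] [ 0.4704 -0.4087  0.    ]
scene hasp_hinge 0.73 [182.7 248.6] [0.6597 0.1618 0.0155]
scene hasp_tip 0.61 [198.2 305.8] [ 0.6768 -0.0298  0.0155]
scene pin_top 0.53 [205.7 223.6] [0.49   0.1455 0.072 ]
scene pin_top 0.17 [293.6 287.7] [ 0.297  -0.1567  0.072 ]
scene bottle 0.92 [205.5 335.4] [ 0.7029 -0.1183  0.    ]
scene beaker 0.68 [243.6 407.8] [ 0.6531 -0.3643  0.    ]
scene small_beaker 0.57 [224.9 380.2] [ 0.6872 -0.2688  0.    ]
scene petri 0.59 [255.2 236.3] [0.3962 0.054  0.    ]
scene tape 0.97 [293.8 290.2] [ 0.3456 -0.
[... 285 characters left out ...]
0.1741 0.015 ]
side well_plate 0.72 [285.1 369.7] [ 0.647  -0.3558  0.    ]
side reservoir 0.81 [321. 319.] [ 0.4653 -0.3967  0.    ]
side hasp_hinge 0.64 [182.2 283.4] [0.6752 0.1731 0.0155]
side hasp_tip 0.45 [211.8 315. ] [ 0.6803 -0.0277  0.0155]
side pin_top 0.46 [184.8 234. ] [0.4837 0.1538 0.072 ]
side pin_top 0.3 [196.8 237. ] [0.4646 0.0858 0.072 ]
side bottle 0.61 [225.4 332.5] [ 0.7025 -0.0958  0.    ]
side bottle 0.4 [321.1 321.1] [ 0.4696 -0.3993  0.    ]
side beaker 0.62 [286.6 368.1] [ 0.64   -0.3582 -0.    ]
side small_beaker 0.75 [255.6 360.1] [ 0.6942 -0.2494  0.    ]
side petri 0.58 [225.4 215.3] [0.3813 0.0714 0.    ]
side tape 0.65 [273.  227.4] [ 0.3334 -0.1416  0.    ]
```

Run:
```python
from h import *
for c in ("scene","side"):
    W=cloud(c,np.load(f"{c}0.npy"))
    for n,(x,y),zr,r in (("plate",(.535,-.135),(.012,.03),.11),("res",(.47,-.40),(.034,.055),.09),("hasp",(.675,.06),(.012,.035),.11),("tape",(.34,-.14),(.015,.035),.09),("petri",(.39,.06),(.045,.07),.06),("pin",(.487,.15),(.055,.09),.04),("staple",(.487,.15),(.03,.05),.04)):
        m=(np.hypot(W[...,0]-x,W[...,1]-y)<r)&(W[...,2]>zr[0])&(W[...,2]<zr[1])
        P=W[m]
        if len(P)<3: print(c,n,len(P)); continue
        b=cv2.minAreaRect(P[:,:2].astype(np.float32)*1000)
        print(c,n,len(P),np.round(b[0],1),np.round(b[1],1),round(b[2],1),np.round(np.median(P[:,2])*1000,1), np.round(P[:,2].max()*1000))
```

```text
scene plate 1032 [ 514.  -142.4] [128.9  83. ] 2.6 18.6 27.0
scene res 334 [ 468.3 -401.5] [128.6  44. ] 34.7 40.0 49.0
scene hasp 179 [672.1  72. ] [ 20.9 194.1] 4.0 18.7 31.0
scene tape 471 [ 338.7 -139.9] [97.6 97.3] 73.4 23.3 31.0
scene petri 330 [383.2  62.3] [62.3 59.1] 64.1 58.5 67.0
scene pin 27 [488.9 152.6] [17.6 14.7] 33.5 68.7 75.0
scene staple 82 [488.5 164.1] [24.6 37.5] 0.3 38.3 49.0
side plate 899 [ 513.5 -141.7] [126.6  85.8] 2.3 17.9 23.0
side res 352 [ 469.1 -400.7] [127.5  43. ] 34.4 39.6 48.0
side hasp 119 [670.4  71.2] [ 15.6 196.6] 4.7 18.3 27.0
side tape 407 [ 339.7 -139.1] [97.5 96.5] 37.1 22.4 27.0
side petri 231 [382.4  60.4] [59.2 55.5] 80.6 57.7 62.0
side pin 22 [487.5 153.8] [14.5 17.8] 18.8 67.2 72.0
side staple 49 [488.7 164.8] [18.8 39.9] 6.3 38.5 47.0
```

```bash
cat >> h.py <<'E'
def plan(x,y,z,yaw,frm=None):
    """rows (unsplit totals) straight from the present pose to target at constant yaw first, then turn"""
    s=arm.get_state(); p,r=(s["eef_pos"],s["ee_rot"]) if frm is None else (np.array(frm[:3]),[np.pi,0,frm[3]])
    R=Ro.from_euler("xyz",r).as_matrix(); d=R.T@(np.array([x,y,z])-p)/.025
    Rt=Ro.from_euler("xyz",[np.pi,0,yaw]).as_matrix()
    rv=Ro.from_matrix(R.T@Rt).as_rotvec()/np.radians(8)
    print("pose",np.round(p,4),np.round(r,4),"shift(tool,units)",np.round(d,2),"turn",np.round(rv,2))
E
python3 - <<'E'
from h import *
m=arm.camera_model("wrist"); s=arm.get_state()
R=Ro.from_euler("xyz",s["ee_rot"]).as_matrix(); T=m["world_from_camera"]
print(np.round(R.T@(T[:3,3]-s["eef_pos"]),4)); print(np.round(R.T@T[:3,:3],3)); print(m["camera_matrix"])
plan(.53,.22,.42,-.333)
plan(.53,.22,.42,-1.66)
W=cloud("scene",np.load("scene0.npy"))
m=(np.hypot(W[...,0]-.47,W[...,1]+.4)<.09)&(W[...,2]>.034)&(W[...,2]<.055)
print(np.cov(W[m][:,:2].T)*1e6)
E
```

```text
[ 0.0835 -0.0011  0.0201]
[[-0.    -0.952 -0.306]
 [ 1.    -0.     0.   ]
 [-0.    -0.306  0.952]]
[[378.35945756   0.         276.87463109]
 [  0.         378.35945756 212.09787394]
 [  0.           0.           1.        ]]
pose [0.2206 0.638  0.4047] [-3.1416 -0.     -0.3328] shift(tool,units) [17.16 11.76 -0.61] turn [-0. -0.  0.]
pose [0.2206 0.638  0.4047] [-3.1416 -0.     -0.3328] shift(tool,units) [17.16 11.76 -0.61] turn [-0.    0.    9.51]
[[1275.02164518  687.75771915]
 [ 687.75771915  720.68893067]]
```

Call:
carry_out --targets '[[[0, 0, 0, 0.95, 0.65, 0, 1], [0, 0, 0, 0.95, 0.65, 0, 1], [0, 0, 0, 0.95, 0.65, 0, 1], [0, 0, 0, 0.95, 0.65, 0, 1], [0, 0, 0, 0.95, 0.65, 0, 1], [0, 0, 0, 0.95, 0.65, 0, 1], [0, 0, 0, 0.95, 0.65, 0, 1], [0, 0, 0, 0.95, 0.65, 0, 1], [0, 0, 0, 0.95, 0.65, 0, 1], [0, 0, 0, 0.95, 0.65, 0, 1], [0, 0, 0, 0.95, 0.65, 0, 1], [0, 0, 0, 0.95, 0.65, 0, 1], [0, 0, 0, 0.95, 0.65, 0, 1], [0, 0, 0, 0.95, 0.65, 0, 1], [0, 0, 0, 0.95, 0.65, 0, 1], [0, 0, 0, 0.95, 0.65, 0, 1], [0, 0, 0, 0.95, 0.65, 0, 1], [0, 0, 0, 0.95, 0.65, 0, 1], [0, 0, 0, 0, 0, 0, 1]]]'

```text
t: 3.88
eef_pos: [0.5298, 0.2195, 0.4046]
ee_rot: [3.141, -0.0, -0.336]
force: [0.8, 0.1, -0.7]
width: 0.0875
```

Run:
```python
from h import *
m=arm.camera_model("wrist"); p,d=arm.grab_frame("wrist")
print(arm.get_state()["eef_pos"],arm.get_state()["qd"])
cv2.imwrite("pics/w1.png",p[:,:,::-1]); np.savez("w1.npz",d=d,T=m["world_from_camera"],K=m["camera_matrix"],p=p)
zs=dict(carrier=0,bay_floor=.002,pocket_floor=.002,staple_eye=.015,hasp_hinge=.0155,hasp_tip=.0155,pin_top=.072)
for n,z in zs.items():
    for r in arm.landmark_of("wrist",n)[:1]: print(n,round(r["conf"],2),np.round(r["point"],1),np.round(ray("wrist",r["point"],z,m),4))
```

```text
[0.52936777 0.2202974  0.40462098] [ 0.02699033 -0.0037014  -0.00085289 -0.00028923 -0.00026344 -0.01072848]
carrier 0.7 [139.4 230.4] [0.5802 0.2524 0.    ]
bay_floor 0.89 [134.8 249.4] [0.5784 0.2326 0.002 ]
pocket_floor 0.68 [155.7 184.5] [0.5805 0.302  0.002 ]
hasp_hinge 0.58 [  9.1 283.3] [0.6711 0.1653 0.0155]
pin_top 0.64 [209.5 361.2] [0.4924 0.1563 0.072 ]
```

View pics/w1.png

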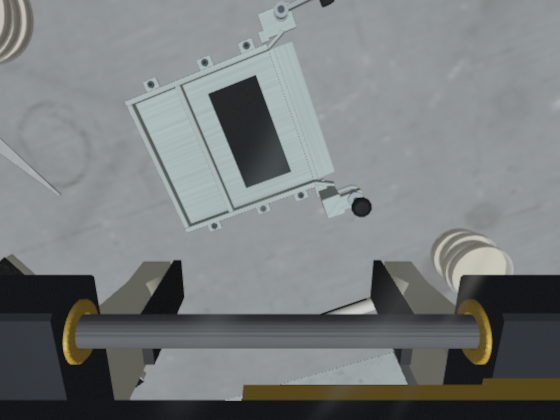

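Run:
```python
import cv2,numpy as np
p=np.load("w1.npz")["p"]
cv2.imwrite("pics/w1z.png",cv2.resize(p[0:240,110:390,::-1],None,fx=2.5,fy=2.5,interpolation=cv2.INTER_CUBIC))
```

```text
(no output)
```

View pics/w1z.png

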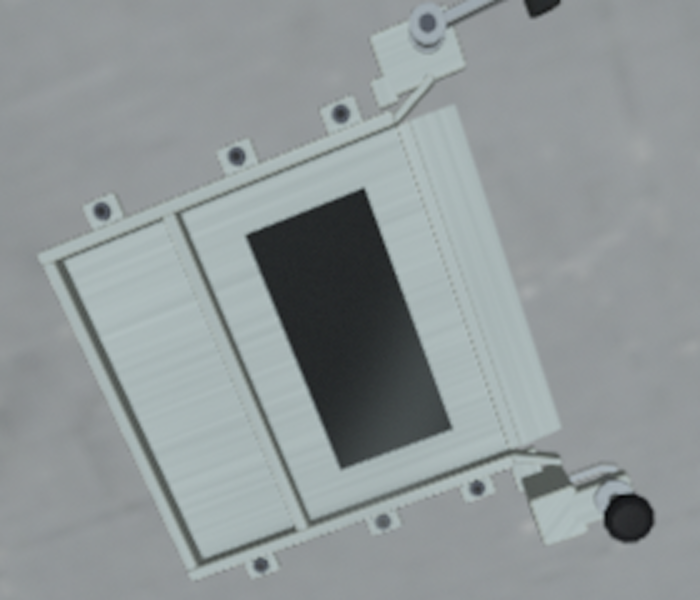

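Run:
```python
from h import *
from scipy.optimize import least_squares
f=np.load("w1.npz"); m=dict(camera_matrix=f["K"],world_from_camera=f["T"])
q=lambda c,r,z: ray("wrist",(r/2.5,c/2.5+110),z,m)[:2]*1000
A,B=q(38,255,.014),q(193,577,.014); D1,D2=q(178,212,.013),q(309,522,.013); C=q(351,330,.002)
E1,E2=q(165,217,.013),q(296,528,.013)
inl=[q(*a,.002) for a in ((247,236),(364,188),(452,428),(341,468))]
print("AB",A,B,np.linalg.norm(A-B),np.degrees(np.arctan2(*(A-B)[::-1])))
print("D",D1,D2,np.linalg.norm(D1-D2),np.degrees(np.arctan2(*(D1-D2)[::-1])))
print("E",E1,E2,np.degrees(np.arctan2(*(E1-E2)[::-1])))
print("inlay",C,np.round(inl,1))
hinge=q(428,22,.030);pin=q(629,517,.072);print("hinge",hinge,"pin",pin)
tp=q(455,107,.0),q(560,428,.0);print("ramp",tp)
th=np.arctan2(*(D1-D2)[::-1]); R=np.array([[np.cos(th),-np.sin(th)],[np.sin(th),np.cos(th)]])
mid=(D1+D2)/2-R@[0,18.5]; print("origin",mid,"th",th)
for n,v in (("A",A),("B",B),("C",C),("hinge",hinge),("pin",pin),("tp1",tp[0]),("tp2",tp[1])): print(n,np.round(R.T@(v-mid),1))
W=cloud("wrist",f["d"],m); 
L=(W-np.r_[mid/1000,0])@np.block([[R,np.zeros((2,1))],[np.zeros((1,2)),1]])*1000
# wall-top stats
Z=L[...,2]
for nm,s in (("walls",(Z>9)&(Z<18)&(abs(L[...,0])<80)&(L[...,1]>-45)&(L[...,1]<90)),):
    P=L[s]; print(nm,len(P),np.round(np.percentile(P[:,0],[1,5,50,95,99]),1),np.round(np.percentile(P[:,1],[1,5,50,95,99]),1),np.median(P[:,2]))
    w=P[abs(P[:,0])<55]; h,e=np.histogram(w[:,1],np.arange(10,80,2)); print(list(zip(e.astype(int),h)))
    w=P[(P[:,1]>-40)&(P[:,1]<60)]; h,e=np.histogram(w[:,0],np.arange(-80,82,2)); print([(int(a),b) for a,b in zip(e,h) if b])
```

```text
AB [646.3239233  330.95321554] [508.13661952 327.35803207] 138.23406334477116 1.4903133382377416
D [643.14724027 275.28424563] [514.35259351 273.06969585] 128.81368430706016 0.9850708604944893
E [643.12107443 280.57095952] [513.70345789 279.06723044] 0.6657011264227292
inlay [580.6250454  230.67537107] [[627.3 256.1]
 [628.8 207.4]
 [529.9 205.4]
 [529.1 254.3]]
hinge [669.47259053 167.95193215] pin [494.62459154 155.34081495]
ramp (array([644.4001206 , 165.58292773]), array([514.7828752 , 163.35904144]))
origin [579.06796672 255.67970488] th 0.017192729881082575
A [68.5 74.1]
B [-69.7  72.9]
C [  1.1 -25. ]
hinge [ 88.9 -89.3]
pin [-86.2 -98.9]
tp1 [ 63.8 -91.2]
tp2 [-65.9 -91.2]
walls 2955 [-70.5 -69.3  11.1  68.9  69.7] [-42.7 -32.9  24.2  73.9  74.9] 13.094263609976009
[(np.int64(10), np.int64(0)), (np.int64(12), np.int64(0)), (np.int64(14), np.int64(0)), (np.int64(16), np.int64(0)), (np.int64(18), np.int64(2)), (np.int64(20), np.int64(280)), (np.int64(22), np.int64(232)), (np.int64(24), np.int64(136)), (np.int64(26), np.int64(0)), (np.int64(28), np.int64(0)), (np.int64(30), np.i
[... 1449 characters left out ...]
), (2, np.int64(13)), (4, np.int64(13)), (6, np.int64(11)), (8, np.int64(13)), (10, np.int64(12)), (12, np.int64(12)), (14, np.int64(13)), (16, np.int64(13)), (18, np.int64(12)), (20, np.int64(12)), (22, np.int64(12)), (24, np.int64(12)), (26, np.int64(13)), (28, np.int64(13)), (30, np.int64(12)), (32, np.int64(13)), (34, np.int64(12)), (36, np.int64(13)), (38, np.int64(13)), (40, np.int64(13)), (42, np.int64(13)), (44, np.int64(14)), (46, np.int64(13)), (48, np.int64(13)), (50, np.int64(13)), (52, np.int64(15)), (54, np.int64(13)), (56, np.int64(14)), (58, np.int64(14)), (60, np.int64(13)), (62, np.int64(13)), (64, np.int64(191)), (66, np.int64(251)), (68, np.int64(225)), (70, np.int64(2))]
```

```bash
cat > fitc.py <<'E'
from h import *
from scipy.optimize import least_squares
f=np.load("w1.npz")
src=[("wrist",f["d"],dict(camera_matrix=f["K"],world_from_camera=f["T"])),("scene",np.load("scene0.npy"),None),("side",np.load("side0.npy"),None)]
for n,d,m in src:
    W=cloud(n,d,m)*1000
    o=np.array([579,256.,.017])
    for it in range(6):
        c,s=np.cos(o[2]),np.sin(o[2]); R=np.array([[c,-s],[s,c]])
        L=(W[...,:2]-o[:2])@R; Z=W[...,2]
        band=(Z>8.5)&(Z<20)
        g=14 if it<2 else 6
        sets=[]
        for ax,c0,oth in ((1,21,(-55,55)),(1,71,(-55,55)),(0,68,(-35,65)),(0,-68,(-35,65))):
            q=band&(abs(L[...,ax]-c0)<g)&(L[...,1-ax]>oth[0])&(L[...,1-ax]<oth[1])
            sets.append((ax,c0,W[q][:,:2]))
        def res(o):
            c,s=np.cos(o[2]),np.sin(o[2]); R=np.array([[c,-s],[s,c]])
            return np.concatenate([(((P-o[:2])@R)[:,ax]-c0)/np.sqrt(len(P)+1) for ax,c0,P in sets])
        o=least_squares(res,o,x_scale=[1,1,.01],loss="soft_l1").x
    c,s=np.cos(o[2]),np.sin(o[2]); R=np.array([[c,-s],[s,c]])
    print(n,np.round(o,3),[ (len(P),round(float(np.median(((P-o[:2])@R)[:,ax]-c0)),1)) for ax,c0,P in sets], np.median(Z[(abs(L[...,1]-21)<3)&(abs(L[...,0])<50)]))
    for nm,(x,y),zz in (("pin",(490,154),(60,90)),("hingepost",(669,168),(20,45)),("staplepost",(489,164),(33,50))):
        P=W[(np.hypot(W[...,0]-x,W[...,1]-y)<22)&(Z>zz[0])&(Z<zz[1])]
        print("  ",nm,len(P),np.round(P.mean(0),1),np.round(P.min(0)),np.round(P.max(0)))
E
python3 fitc.py
```

```text
wrist [5.78737e+02 2.56946e+02 1.90000e-02] [(657, -0.0), (674, -0.4), (685, -0.5), (547, 0.7)] 12.196950320016303
   pin 321 [493.7 155.7  69.4] [484. 147.  64.] [501. 164.  72.]
   hingepost 273 [670.4 164.6  24.5] [664. 146.  20.] [677. 174.  28.]
   staplepost 636 [494.  169.3  39.8] [482. 147.  33.] [503. 186.  45.]
scene [5.74508e+02 2.54126e+02 2.10000e-02] [(50, 0.2), (53, -0.2), (50, -0.4), (58, 0.3)] 7.887736169691406
   pin 26 [489.1 152.5  68. ] [480. 143.  62.] [500. 162.  75.]
   hingepost 14 [666.4 162.1  23.6] [656. 147.  21.] [675. 173.  31.]
   staplepost 74 [488.3 164.4  39.2] [476. 145.  33.] [501. 183.  49.]
side [5.74332e+02 2.54376e+02 3.30000e-02] [(34, 0.6), (37, -0.5), (32, -0.3), (27, -0.3)] 5.909123304490061
   pin 20 [488.3 150.9  67.7] [482. 145.  64.] [496. 165.  72.]
   hingepost 10 [665.3 162.9  23.7] [662. 146.  20.] [670. 171.  27.]
   staplepost 38 [486.9 162.9  38.9] [479. 145.  34.] [498. 184.  47.]
```

Run:
```python
from h import *
plan(.469,-.401,.3,-2.539)
print(arm.get_state()["t"])
```

```text
pose [0.5287 0.2223 0.4047] [-3.1415 -0.     -0.3319] shift(tool,units) [ 5.87 24.35  4.19] turn [-0.    0.   15.81]
4.275
```

Call:
carry_out --targets '[[[0, 0, 0, 0.235, 0.975, 0, 1], [0, 0, 0, 0.235, 0.975, 0, 1], [0, 0, 0, 0.235, 0.975, 0, 1], [0, 0, 0, 0.235, 0.975, 0, 1], [0, 0, 0, 0.235, 0.975, 0, 1], [0, 0, 0, 0.235, 0.975, 0, 1], [0, 0, 0, 0.235, 0.975, 0, 1], [0, 0, 0, 0.235, 0.975, 0, 1], [0, 0, 0, 0.235, 0.975, 0, 1], [0, 0, 0, 0.235, 0.975, 0, 1], [0, 0, 0, 0.235, 0.975, 0, 1], [0, 0, 0, 0.235, 0.975, 0, 1], [0, 0, 0, 0.235, 0.975, 0, 1], [0, 0, 0, 0.235, 0.975, 0, 1], [0, 0, 0, 0.235, 0.975, 0, 1], [0, 0, 0, 0.235, 0.975, 0, 1], [0, 0, 0, 0.235, 0.975, 0, 1], [0, 0, 0, 0.235, 0.975, 0, 1], [0, 0, 0, 0.235, 0.975, 0, 1], [0, 0, 0, 0.235, 0.975, 0, 1]]]'

```text
t: 6.78
eef_pos: [0.4795, -0.2791, 0.4049]
ee_rot: [3.142, -0.0, -0.334]
force: [0.4, -0.4, -0.2]
width: 0.0877
```

Call:
carry_out --targets '[[[0, 0, 0, 0.235, 0.975, 0, 1], [0, 0, 0, 0.235, 0.975, 0, 1], [0, 0, 0, 0.235, 0.975, 0, 1], [0, 0, 0, 0.235, 0.975, 0, 1], [0, 0, 1, 0, 0, 0.25, 1], [0, 0, 1, 0, 0, 0.25, 1], [0, 0, 1, 0, 0, 0.25, 1], [0, 0, 1, 0, 0, 0.25, 1], [0, 0, 1, 0, 0, 0.25, 1], [0, 0, 1, 0, 0, 0.25, 1], [0, 0, 1, 0, 0, 0.25, 1], [0, 0, 1, 0, 0, 0.25, 1], [0, 0, 1, 0, 0, 0.25, 1], [0, 0, 1, 0, 0, 0.25, 1], [0, 0, 1, 0, 0, 0.25, 1], [0, 0, 1, 0, 0, 0.25, 1], [0, 0, 1, 0, 0, 0.25, 1], [0, 0, 1, 0, 0, 0.25, 1], [0, 0, 1, 0, 0, 0.3, 1], [0, 0, 0.8, 0, 0, 0.3, 1]]]'

```text
t: 9.28
eef_pos: [0.4699, -0.378, 0.3022]
ee_rot: [-3.141, 0.0, -2.544]
force: [0.4, -0.1, -0.1]
width: 0.0874
```

Call:
carry_out --targets '[[[0, 0, 0, 0, 0, 0, 1], [0, 0, 0, 0, 0, 0, 1]]]'

```text
t: 9.52
eef_pos: [0.4707, -0.3777, 0.3026]
ee_rot: [-3.141, 0.0, -2.537]
force: [1.0, 0.2, -0.1]
width: 0.0876
```

Run:
```python
from h import *
print(arm.get_state()["eef_pos"],arm.get_state()["qd"])
m=arm.camera_model("wrist"); p,d=arm.grab_frame("wrist")
cv2.imwrite("pics/w2.png",p[:,:,::-1]); np.savez("w2.npz",d=d,T=m["world_from_camera"],K=m["camera_matrix"],p=p)
W=cloud("wrist",d,m)
for zr in ((.037,.052),):
  mm=(np.hypot(W[...,0]-.469,W[...,1]+.401)<.09)&(W[...,2]>zr[0])&(W[...,2]<zr[1])
  P=W[mm]; print(len(P),cv2.minAreaRect(P[:,:2].astype(np.float32)*1000),np.median(P[:,2]))
plan(.469,-.401,.3,-2.539)
```

```text
[ 0.47066125 -0.37765729  0.30261302] [ 0.00550363 -0.00124951  0.00364447  0.0011535   0.00081356 -0.00959905]
3217 ((472.1817932128906, -400.516845703125), (123.96977233886719, 41.66143035888672), 34.07915496826172) 0.04328781426075326
pose [ 0.4708 -0.3776  0.3027] [-3.1409e+00  3.0000e-04 -2.5372e+00] shift(tool,units) [ 0.59 -0.73  0.11] turn [-0.    0.    0.01]
```

View pics/w2.png

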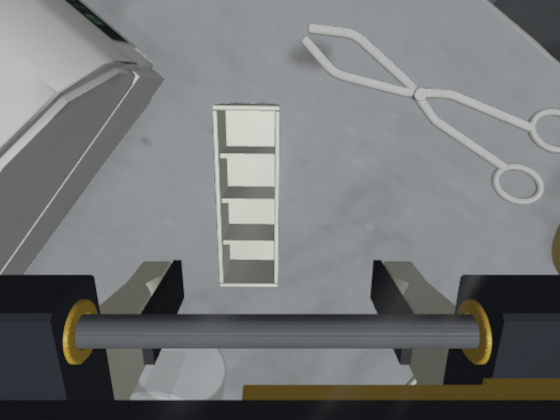

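Run:
```python
from h import *
f=np.load("w2.npz"); W=cloud("wrist",f["d"],dict(camera_matrix=f["K"],world_from_camera=f["T"]))
yaw=-2.5468; ex=np.array([np.cos(yaw),np.sin(yaw)]); ey=np.array([np.sin(yaw),-np.cos(yaw)])
L=W[...,:2]-[.4722,-.4005]; a=L@ex; b=L@ey
v=np.zeros(a.shape,bool); v[:260]=1
q=v&(W[...,2]>.06)&(abs(a)<.06); print(np.round(np.percentile(b[q],[0,50,99,100]),3) if q.any() else None)
q=v&(W[...,2]>.06)&(b>-.11)&(b<.11); print(q.sum(), np.round([a[q].min(),a[q].max()],3) if q.any() else None)
plan(.4722,-.4005,.196,yaw)
```

```text
[-0.149 -0.087 -0.07  -0.068]
20707 [0.011 0.114]
pose [ 0.4708 -0.3776  0.3027] [-3.1409e+00  3.0000e-04 -2.5372e+00] shift(tool,units) [ 0.48 -0.78  4.27] turn [-0.    0.    0.07]
```

Run:
```python
from h import *
f=np.load("w2.npz"); W=cloud("wrist",f["d"],dict(camera_matrix=f["K"],world_from_camera=f["T"]))
yaw=-2.5468; ex=np.array([np.cos(yaw),np.sin(yaw)]); ey=np.array([np.sin(yaw),-np.cos(yaw)])
L=W[...,:2]-[.4722,-.4005]; a=L@ex; b=L@ey
v=np.zeros(a.shape,bool); v[:260]=1
for a0 in (-.04,-.02,0,.02,.03,.04):
  for b0 in (-.12,-.11,-.10,-.09,-.08,-.07):
    q=v&(abs(a-a0-.005)<.006)&(abs(b-b0-.005)<.005); print(f"{W[...,2][q].max()*1000 if q.any() else -1:5.0f}",end=" ")
  print(a0)
# points by scene cam of the box
for c in("scene","side"):
  W=cloud(c,np.load(c+"0.npy")); L=W[...,:2]-[.4722,-.4005]; a=L@ex; b=L@ey
  q=(W[...,2]>.075)&(abs(a)<.045)&(b<0)&(b>-.2); print(c,q.sum(),np.round(np.percentile(b[q],[99,100]),3),"a min",np.round(a[(W[...,2]>.075)&(b<-.0)&(b>-.1)&(a<.2)&(a>-.1)].min(),3))
```

```text
2     1     2     3     2     2 -0.04
    2     2     2     2     2     2 -0.02
  114   110     2     2     2     2 0
   -1   125   132     2     3     2 0.02
   -1    -1   136   143     2     2 0.03
   -1    -1     1   143   139     2 0.04
scene 855 [-0.093 -0.086] a min 0.028
side 1202 [-0.095 -0.084] a min 0.025
```

Call:
carry_out --targets '[[[0, 0, 0.07, 0.15, 0, 0.7, 1], [0, 0, 0, 0, 0, 0.8, 1], [0, 0, 0, 0, 0, 0.8, 1], [0, 0, 0, 0, 0, 0.7, 1], [0, 0, 0, 0, 0, 0.5, 1]]]'

```text
t: 10.2
eef_pos: [0.468, -0.3793, 0.2139]
ee_rot: [3.141, -0.0, -2.548]
force: [0.3, -0.3, 0.5]
width: 0.0876
```

Run:
```python
from h import *
print(arm.get_state()["force"]); plan(.4722,-.4005,.196,-2.5468)
p,d=arm.grab_frame("wrist"); cv2.imwrite("pics/w3.png",p[:,:,::-1])
```

```text
[ 0.25380446 -0.28947028  0.45991835]
pose [ 0.468  -0.3793  0.2139] [ 3.1414e+00 -2.0000e-04 -2.5480e+00] shift(tool,units) [ 0.34 -0.8   0.72] turn [ 0.   -0.   -0.01]
```

View pics/w3.png

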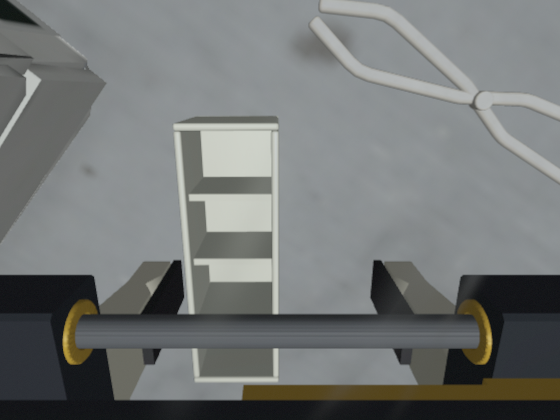

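Call:
carry_out --targets '[[[0, 0, 0, 0, 0, 0.4, 1], [0, 0, 0, 0, 0, 0.3, 1], [0, 0, 0, 0, 0, 0, 0.2], [0, 0, 0, 0, 0, 0, 0], [0, 0, 0, 0, 0, 0, -0.3], [0, 0, 0, 0, 0, 0, -0.5], [0, 0, 0, 0, 0, 0, -0.5], [0, 0, 0, 0, 0, 0, -0.5]]]' --squeeze 15

```text
t: 11.25
eef_pos: [0.4682, -0.3793, 0.1974]
ee_rot: [-3.141, 0.0, -2.549]
force: [1.0, -0.9, 1.2]
width: 0.0412
```

Run:
```python
from h import *
m=arm.camera_model("wrist");s=arm.get_state(); print(s["width"],s["eef_pos"],s["ee_rot"],s["t"])
p,d=arm.grab_frame("wrist"); cv2.imwrite("pics/w4.png",p[:,:,::-1])
```

```text
0.04120425632648312 [ 0.4682107  -0.37934303  0.19743401] [-3.14109747e+00  2.26503671e-04 -2.54855810e+00] 11.25
```

View pics/w4.png

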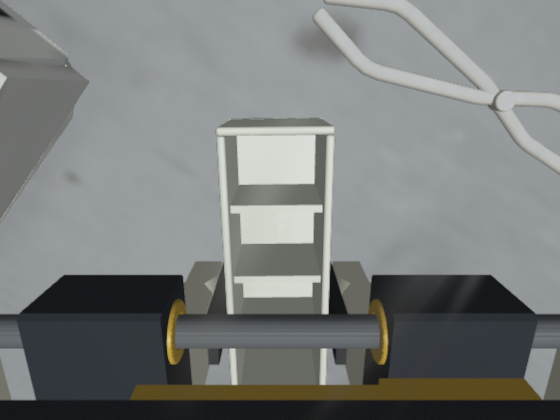

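Call:
carry_out --targets '[[[0, 0, 0, 0, 0, -0.5, -0.5], [0, 0, 0, 0, 0, -1, -0.5], [0, 0, 0, 0, 0, -1, -0.5], [0, 0, 0, 0, 0, -1, -0.5], [0, 0, 0, 0, 0, -1, -0.5], [0, 0, 0, 0, 0, -0.1, -0.5]]]'

```text
t: 12.05
eef_pos: [0.4684, -0.3794, 0.3147]
ee_rot: [-3.138, 0.002, -2.549]
force: [-0.1, -0.1, -0.8]
width: 0.0415
```

Run:
```python
from h import *
m=arm.camera_model("wrist");s=arm.get_state(); print(s["width"],s["force"],s["t"])
p,d=arm.grab_frame("wrist"); cv2.imwrite("pics/w5.png",p[:,:,::-1])
W=cloud("wrist",d,m); R=Ro.from_euler("xyz",s["ee_rot"]).as_matrix(); L=(W-s["eef_pos"])@R
v=np.zeros(d.shape,bool); v[:262]=1
q=v&(abs(L[...,1])<.03)&(L[...,2]<.175)&(L[...,2]>.12)
P=L[q]; print(len(P),np.round(P.min(0),4),np.round(P.max(0),4)); print("end x",np.percentile(P[:,0],[90,98,99.5,100]), np.median(P[:,2]))
b=cv2.minAreaRect(P[:,:2].astype(np.float32)*1000);print(b)
plan(.5858,.3029,.305,-3.1226)
```

```text
0.04152034186888362 [-0.06647545 -0.06347338 -0.76208316] 12.05
6755 [ 0.0097 -0.0211  0.151 ] [0.0709 0.021  0.175 ]
end x [0.07007825 0.0706778  0.0707617  0.07089592] 0.1571636305198112
((40.181434631347656, 0.04533958435058594), (41.75205612182617, 61.10323715209961), 89.41683197021484)
pose [ 0.4681 -0.3792  0.3136] [-3.1399e+00  1.3000e-03 -2.5487e+00] shift(tool,units) [-19.15  20.     0.34] turn [-0.01  0.01  4.11]
```

View pics/w5.png

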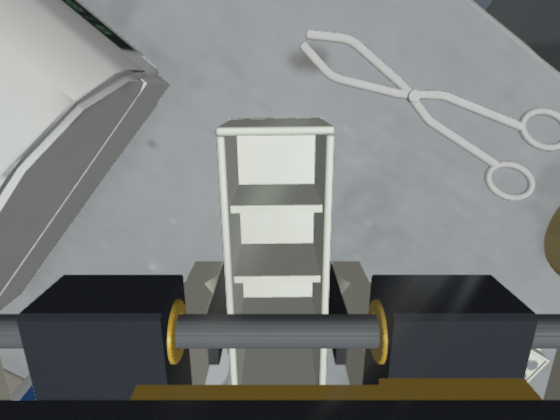

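Call:
carry_out --targets '[[[0, 0, 0, -0.5, 0.5, 0, -0.5], [0, 0, 0, -0.98, 1, 0, -0.5], [0, 0, 0, -0.98, 1, 0, -0.5], [0, 0, 0, -0.98, 1, 0, -0.5], [0, 0, 0, -0.98, 1, 0, -0.5], [0, 0, 0, -0.98, 1, 0, -0.5], [0, 0, 0, -0.98, 1, 0, -0.5], [0, 0, 0, -0.98, 1, 0, -0.5], [0, 0, 0, -0.98, 1, 0, -0.5], [0, 0, 0, -0.98, 1, 0, -0.5], [0, 0, 0, -0.98, 1, 0, -0.5], [0, 0, 0, -0.98, 1, 0, -0.5], [0, 0, 0, -0.98, 1, 0, -0.5], [0, 0, 0, -0.98, 1, 0, -0.5], [0, 0, 0, -0.98, 1, 0, -0.5], [0, 0, 0, -0.98, 1, 0, -0.5], [0, 0, 0, -0.98, 1, 0, -0.5], [0, 0, 0, -0.98, 1, 0, -0.5], [0, 0, 0, -0.98, 1, 0, -0.5], [0, 0, 0, -0.9, 0.9, 0, -0.5]]]'

```text
t: 14.6
eef_pos: [0.5909, 0.2906, 0.3108]
ee_rot: [3.142, -0.002, -2.548]
force: [0.7, -0.2, -1.8]
width: 0.0416
```

Call:
carry_out --targets '[[[0, 0, 0.8, 0, 0.5, 0, -0.5], [0, 0, 1, 0, 0, 0, -0.5], [0, 0, 1, 0, 0, 0, -0.5], [0, 0, 1, 0, 0, 0, -0.5], [0, 0, 0.31, 0, 0, 0, -0.5], [0, 0, 0, 0, 0, 0, -0.5], [0, 0, 0, 0, 0, 0, -0.5]]]'

```text
t: 15.48
eef_pos: [0.5844, 0.2995, 0.3115]
ee_rot: [-3.141, -0.001, -3.121]
force: [0.3, -0.6, -0.7]
width: 0.0413
```

```bash
cat > look.py <<'E'
import sys
from h import *
n=sys.argv[1]; s=arm.get_state()
m=arm.camera_model("wrist"); p,d=arm.grab_frame("wrist")
cv2.imwrite(f"pics/{n}.png",p[:,:,::-1]); np.savez(n+".npz",d=d,T=m["world_from_camera"],K=m["camera_matrix"],p=p,pos=s["eef_pos"],rot=s["ee_rot"])
print(s["t"],np.round(s["eef_pos"],4),np.round(s["ee_rot"],4),"F",np.round(s["force"],1),"w",round(s["width"],4),"qd",np.round(np.abs(s["qd"]).max(),4))
E
python3 look.py w6
python3 - <<'E'
from h import *
plan(.5865,.3031,.305,-3.1226)
E
```

```text
15.475 [0.5844 0.2995 0.3115] [-3.1410e+00 -9.0000e-04 -3.1212e+00] F [ 0.3 -0.6 -0.7] w 0.0413 qd 0.0055
pose [0.5845 0.2995 0.3117] [-3.1411e+00 -7.0000e-04 -3.1215e+00] shift(tool,units) [-0.08  0.14  0.27] turn [-0.   -0.    0.01]
```

View pics/w6.png

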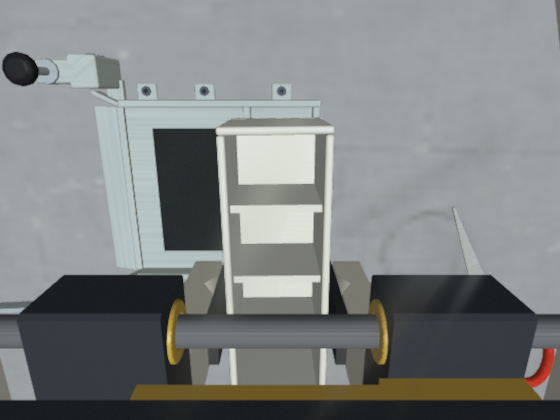

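Run:
```python
from h import *
f=np.load("w6.npz"); W=cloud("wrist",f["d"],dict(camera_matrix=f["K"],world_from_camera=f["T"]))*1000
o=np.array([578.7,256.9]);th=.019;c,s=np.cos(th),np.sin(th);R=np.array([[c,-s],[s,c]])
L=(W[...,:2]-o)@R; Z=W[...,2]; v=np.zeros(Z.shape,bool); v[60:262]=1
b=v&(Z>9)&(Z<18)
q=b&(abs(L[...,0]+68)<9)&(L[...,1]>-40)&(L[...,1]<75); P=L[q]; print("xwall",len(P),np.median(P[:,0]),np.percentile(P[:,0],[3,97]),np.polyfit(P[:,1],P[:,0],1))
q=b&(abs(L[...,1]-21)<8)&(L[...,0]>-64)&(L[...,0]<-40); P=L[q]; print("div",len(P),np.percentile(P[:,1],[3,50,97]) if len(P) else 0)
q=b&(abs(L[...,1]-71)<8)&(L[...,0]>-70)&(L[...,0]<-40); P=L[q]; print("+y",len(P),np.percentile(P[:,1],[3,50,97]) if len(P) else 0)
cv2.imwrite("pics/w6z.png",cv2.resize(f["p"][70:190,90:350,::-1],None,fx=3,fy=3,interpolation=cv2.INTER_CUBIC))
q=(Z>55)&(L[...,0]<-70)&v|((Z>55)&(Z<80)&(np.hypot(W[...,0]-493,W[...,1]-155)<20)); P=W[q]; print("pin",len(P),P.mean(0),P.min(0),P.max(0))
```

```text
xwall 1411 -67.492831852683 [-70.1940047 -60.6438801] [ 1.31842970e-02 -6.75142972e+01]
div 62 [18.79269344 21.07588973 23.23381027]
+y 178 [63.71920569 69.62401478 73.21375501]
pin 967 [492.90635726 156.6930653   69.2810726 ] [483.97658291 146.31377663  61.36674417] [501.80200409 164.46890604  72.04709253]
```

View pics/w6z.png

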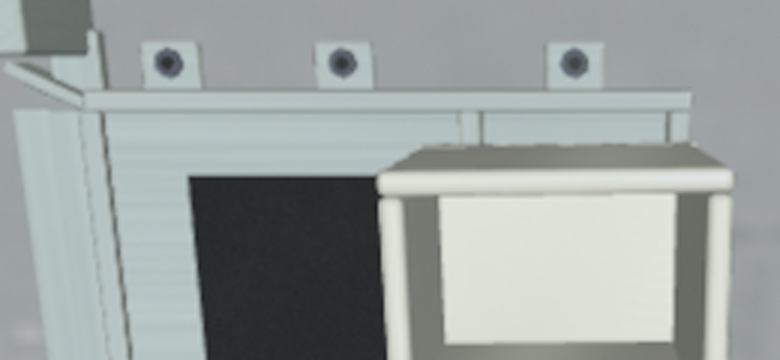

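Call:
carry_out --targets '[[[0, 0, 0, -0.08, 0.14, 0.4, -0.5], [0, 0, 0, 0, 0, 0.8, -0.5], [0, 0, 0, 0, 0, 0.8, -0.5], [0, 0, 0, 0, 0, 0.8, -0.5], [0, 0, 0, 0, 0, 0.6, -0.5], [0, 0, 0, 0, 0, 0.4, -0.5], [0, 0, 0, 0, 0, 0, -0.5], [0, 0, 0, 0, 0, 0, -0.5]]]'

```text
t: 16.52
eef_pos: [0.587, 0.3031, 0.2178]
ee_rot: [3.141, 0.001, -3.122]
force: [0.2, -0.3, -0.5]
width: 0.0415
```

```bash
python3 look.py w7
python3 - <<'E'
from h import *
plan(.5865,.3031,.197,-3.1226)
f=np.load("w7.npz")
cv2.imwrite("pics/w7z.png",cv2.resize(f["p"][0:262,90:450,::-1],None,fx=2,fy=2,interpolation=cv2.INTER_CUBIC))
E
```

```text
16.525 [0.587  0.3031 0.2178] [ 3.1411e+00  8.0000e-04 -3.1223e+00] F [ 0.2 -0.3 -0.5] w 0.0415 qd 0.0066
pose [0.587  0.3031 0.218 ] [ 3.1408e+00  1.1000e-03 -3.1224e+00] shift(tool,units) [0.02 0.   0.84] turn [0.01 0.01 0.  ]
```

View pics/w7z.png

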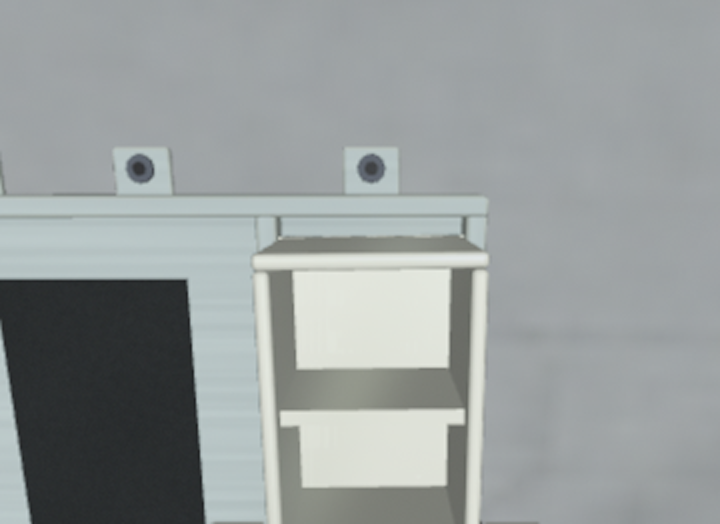

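Call:
carry_out --targets '[[[0, 0, 0, 0, 0, 0.3, -0.5], [0, 0, 0, 0, 0, 0.3, -0.5], [0, 0, 0, 0, 0, 0.2, -0.5], [0, 0, 0, 0, 0, 0.05, -0.5], [0, 0, 0, 0, 0, 0, -0.5]]]'

```text
t: 17.2
eef_pos: [0.587, 0.3027, 0.1977]
ee_rot: [-3.141, 0.001, -3.121]
force: [-3.9, -2.2, 14.3]
width: 0.0411
```

```bash
python3 look.py w8
python3 - <<'E'
from h import *
f=np.load("w8.npz")
cv2.imwrite("pics/w8z.png",cv2.resize(f["p"][0:262,90:450,::-1],None,fx=2,fy=2,interpolation=cv2.INTER_CUBIC))
E
```

```text
17.2 [0.587  0.3027 0.1977] [-3.1414e+00  1.2000e-03 -3.1214e+00] F [-3.9 -2.2 14.3] w 0.0411 qd 0.0018
```

View pics/w8z.png

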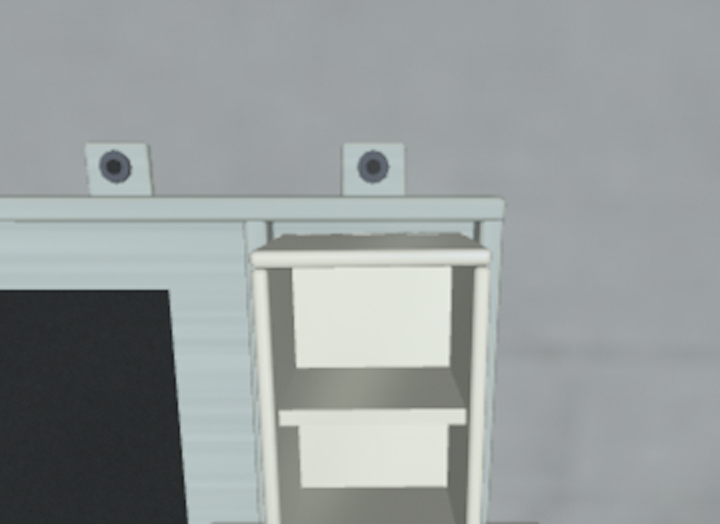

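Call:
carry_out --targets '[[[0, 0, 0, 0, 0, 0, 0.3], [0, 0, 0, 0, 0, 0, 0.6], [0, 0, 0, 0, 0, 0, 0.6], [0, 0, 0, 0, 0, -0.6, 0.6], [0, 0, 0, 0, 0, -1, 0.6], [0, 0, 0, 0, 0, -1, 0.6], [0, 0, 0, 0, 0, -1, 0.6], [0, 0, 0, 0, 0, -1, 0.6], [0, 0, 0, 0, 0, -0.5, 0.6], [0, 0, 0, 0, 0, 0, 0.6]]]'

```text
t: 18.5
eef_pos: [0.5869, 0.3029, 0.3246]
ee_rot: [3.14, 0.002, -3.123]
force: [-0.5, -0.3, -0.5]
width: 0.0703
```

```bash
python3 look.py w9
python3 - <<'E'
from h import *
f=np.load("w9.npz"); W=cloud("wrist",f["d"],dict(camera_matrix=f["K"],world_from_camera=f["T"]))
P=W[(W[...,2]>.038)&(W[...,2]<.055)&(abs(W[...,0]-.578)<.08)&(abs(W[...,1]-.303)<.03)]
v=cv2.minAreaRect(P[:,:2].astype(np.float32)*1000); print(len(P),v,np.median(P[:,2]))
th=.019; o=np.array([578.7,256.9])+46*np.array([-np.sin(th),np.cos(th)]); print("pocket",o)
E
```

```text
18.5 [0.5869 0.3029 0.3246] [ 3.1402e+00  1.6000e-03 -3.1225e+00] F [-0.5 -0.3 -0.5] w 0.0703 qd 0.031
2917 ((577.456298828125, 303.077392578125), (123.88404083251953, 41.58967208862305), 1.6251747608184814) 0.045203618876176355
pocket [577.82605258 302.89169725]
```

View pics/w9.png

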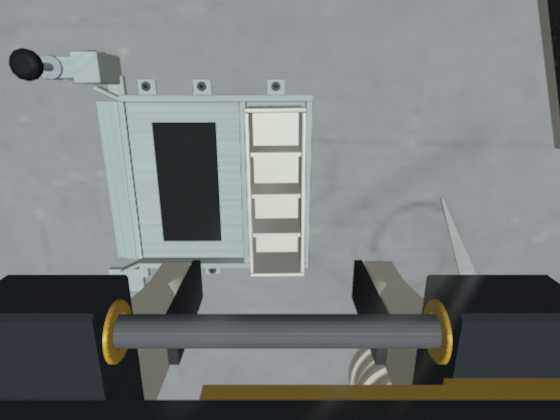

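Call:
carry_out --targets '[[[0, 0, 0, 0.1, -0.97, 0, 0.36], [0, 0, 0, 0.1, -0.97, 0, 0.36], [0, 0, 0, 0.1, -0.97, 0, 0.36], [0, 0, 0, 0.1, -0.97, 0, 0.36], [0, 0, 0, 0.1, -0.97, 0, 0.36], [0, 0, 0, 0.1, -0.97, 0, 0.36], [0, 0, 0, 0.1, -0.97, 0, 0.36], [0, 0, 0, 0.1, -0.97, 0, 0.36], [0, 0, 0, 0.1, -0.97, 0, 0.36], [0, 0, 0, 0.1, -0.97, 0, 0.36], [0, 0, 0, 0, -0.97, 0, 0.36], [0, 0, 0, 0, -0.97, 0, 0.36], [0, 0, 0, 0, -0.97, 0, 0.36], [0, 0, 0, 0, -0.97, 0, 0.36], [0, 0, 0, 0, -0.97, 0, 0.36], [0, 0, 0, 0, -0.97, 0, 0.36], [0, 0, 0, 0, -0.97, 0, 0.36], [0, 0, 0, 0, -0.97, 0, 0.36], [0, 0, 0, 0, -0.97, 0, 0.36], [0, 0, 0, 0, 0, 0, 0.36]]]'

```text
t: 21.05
eef_pos: [0.5701, -0.1602, 0.3232]
ee_rot: [-3.142, -0.0, -3.125]
force: [0.5, -0.1, -0.1]
width: 0.0597
```

```bash
python3 look.py w10
python3 - <<'E'
from h import *
f=np.load("w10.npz"); W=cloud("wrist",f["d"],dict(camera_matrix=f["K"],world_from_camera=f["T"]))
v=np.zeros(f["d"].shape,bool); v[:262]=1
P=W[v&(W[...,2]>.012)&(W[...,2]<.03)&(np.hypot(W[...,0]-.517,W[...,1]+.141)<.1)]
print(len(P),cv2.minAreaRect(P[:,:2].astype(np.float32)*1000),np.median(P[:,2]))
P=W[v&(W[...,2]>.012)&(W[...,2]<.03)&(abs(W[...,0]-.675)<.05)&(abs(W[...,1]-.0)<.1)]
if len(P)>3:print("hasp",len(P),cv2.minAreaRect(P[:,:2].astype(np.float32)*1000),P.min(0),P.max(0))
plan(.517,-.215,.25,-1.529)
E
```

```text
21.05 [ 0.5701 -0.1602  0.3232] [-3.1415e+00 -3.0000e-04 -3.1246e+00] F [ 0.5 -0.1 -0.1] w 0.0597 qd 0.0288
18825 ((517.4365844726562, -141.11497497558594), (124.15617370605469, 81.59607696533203), 2.3647732734680176) 0.01900735317128799
pose [ 0.5701 -0.1594  0.3232] [ 3.1415e+00 -3.0000e-04 -3.1242e+00] shift(tool,units) [ 2.16 -2.19  2.93] turn [  0.    -0.   -11.42]
```

View pics/w10.png

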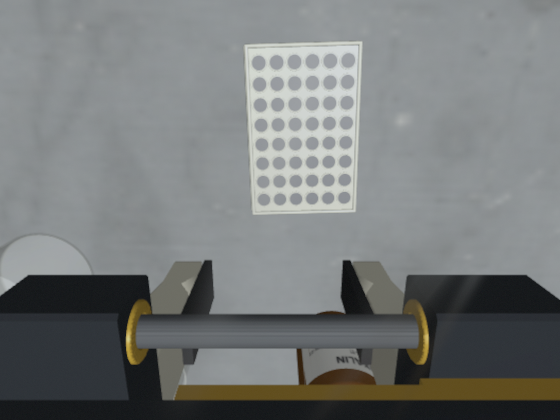

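Call:
carry_out --targets '[[[0, 0, 0, 0.65, -0.65, 0, 0.36], [0, 0, 0, 0.65, -0.65, 0, 0.36], [0, 0, 0, 0.7, -0.65, 0, 0.36], [0, 0, -1, 0, 0, 0.4, 0.36], [0, 0, -1, 0, 0, 0.4, 0.36], [0, 0, -1, 0, 0, 0.4, 0.36], [0, 0, -1, 0, 0, 0.4, 0.36], [0, 0, -1, 0, 0, 0.4, 0.36], [0, 0, -1, 0, 0, 0.4, 0.36], [0, 0, -1, 0, 0, 0.4, 0.36], [0, 0, -1, 0, 0, 0.4, 0.36], [0, 0, -1, 0, 0, 0.4, 0.36], [0, 0, -1, 0, 0, 0.4, 0.36], [0, 0, -1, 0, 0, 0.4, 0.36], [0, 0, -0.42, 0, 0, 0.3, 0.36], [0, 0, 0, 0, 0, 0, 0.36]]]'

```text
t: 23.1
eef_pos: [0.5206, -0.2086, 0.2057]
ee_rot: [3.141, 0.0, -1.529]
force: [-1.0, -0.8, -0.0]
width: 0.0595
```

Run:
```python
from h import *
print(arm.get_state()["t"],arm.get_state()["force"])
plan(.520,-.208,.191,-1.529)
p,d=arm.grab_frame("scene"); cv2.imwrite("pics/s1.png",cv2.resize(p[130:340,170:450,::-1],None,fx=2.8,fy=2.8,interpolation=cv2.INTER_CUBIC))
```

```text
23.1 [-0.98494077 -0.82115821 -0.03629643]
pose [ 0.5206 -0.2086  0.2057] [ 3.1406e+00  1.0000e-04 -1.5290e+00] shift(tool,units) [-0.02  0.02  0.59] turn [0.01 0.   0.  ]
```

View pics/s1.png

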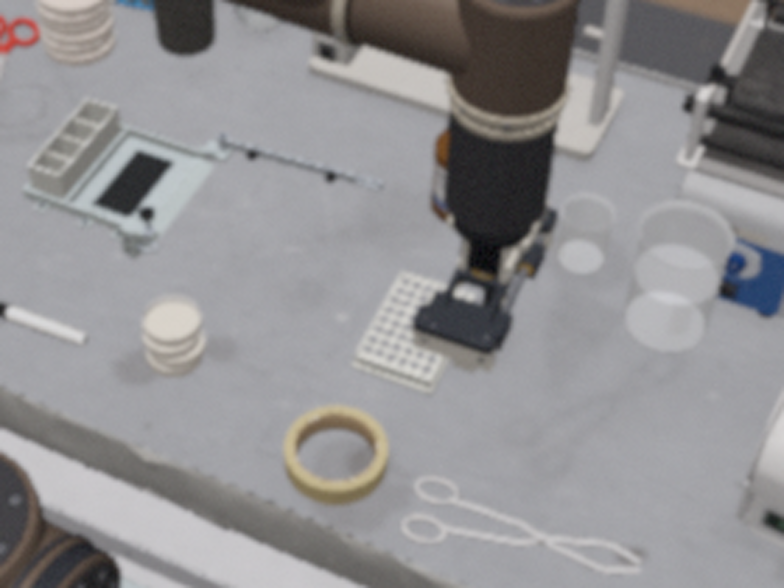

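Call:
carry_out --targets '[[[0, 0, 0, 0, 0, 0.4, 0.36], [0, 0, 0, 0, 0, 0.18, 0.36], [0, 0, 0, -0.25, 0, 0, 0.36], [0, 0, 0, -0.25, 0, 0, 0.36], [0, 0, 0, -0.25, 0, 0, 0.36], [0, 0, 0, -0.25, 0, 0, 0.36], [0, 0, 0, -0.25, 0, 0, 0.36], [0, 0, 0, -0.3, 0, 0, 0.36], [0, 0, 0, -0.35, -0.05, 0, 0.36], [0, 0, 0, -0.4, -0.1, 0, 0.36], [0, 0, 0, -0.4, -0.13, 0, 0.36], [0, 0, 0, -0.4, -0.13, 0, 0.36], [0, 0, 0, -0.4, -0.13, 0, 0.36], [0, 0, 0, -0.4, -0.13, 0, 0.36], [0, 0, 0, -0.3, -0.1, 0, 0.36], [0, 0, 0, -0.1, -0.03, 0, 0.36]]]'

```text
t: 25.15
eef_pos: [0.5371, -0.0992, 0.1914]
ee_rot: [-3.142, 0.0, -1.527]
force: [0.2, -0.2, 0.5]
width: 0.0597
```

```bash
cat > sc.py <<'E'
import sys
from h import *
n=sys.argv[1]; x0,y0=float(sys.argv[2]),float(sys.argv[3]); zl=float(sys.argv[4]) if len(sys.argv)>4 else .012
s=arm.get_state(); print(s["t"],np.round(s["eef_pos"],4),np.round(s["ee_rot"],4),"F",np.round(s["force"],1))
for c in ("scene","side"):
    p,d=arm.grab_frame(c); np.savez(f"{n}_{c}.npz",p=p,d=d); W=cloud(c,d)
    # white plate pixels: height band and bright
    q=(W[...,2]>zl)&(W[...,2]<zl+.018)&(np.hypot(W[...,0]-x0,W[...,1]-y0)<.085)&(p.min(2)>105)
    k=cv2.morphologyEx(q.astype(np.uint8),cv2.MORPH_OPEN,np.ones((2,2),np.uint8)); q=k>0
    P=W[q]
    if len(P)>3:print(c,len(P),cv2.minAreaRect(P[:,:2].astype(np.float32)*1000),"z",np.round(np.percentile(P[:,2],[5,50,95])*1000,1))
    r,cc=proj(c,(x0,y0,0)); r=int(np.clip(r,80,340));cc=int(np.clip(cc,110,450))
    cv2.imwrite(f"pics/{n}_{c}.png",cv2.resize(p[r-80:r+80,cc-105:cc+105,::-1],None,fx=3.6,fy=3.6,interpolation=cv2.INTER_CUBIC))
E
python3 sc.py p1 .535 -.06
```

```text
25.15 [ 0.5371 -0.0992  0.1914] [-3.1415  0.     -1.5275] F [ 0.2 -0.2  0.5]
scene 474 ((514.6887817382812, -65.67164611816406), (153.4228515625, 110.22197723388672), 5.171225547790527) z [nan nan nan]
side 297 ((518.0123291015625, -70.53584289550781), (150.18678283691406, 120.90225219726562), 4.38835334777832) z [10.  17.7 55.6]
```

View pics/p1_scene.png

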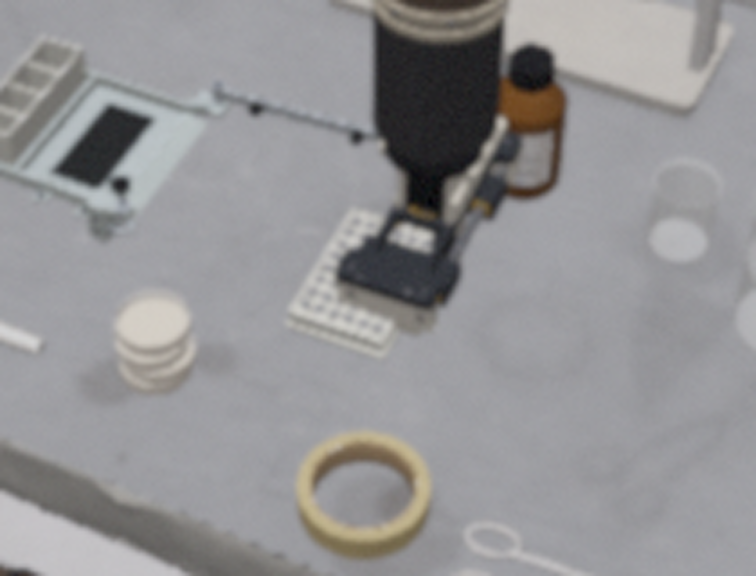

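View pics/p1_side.png

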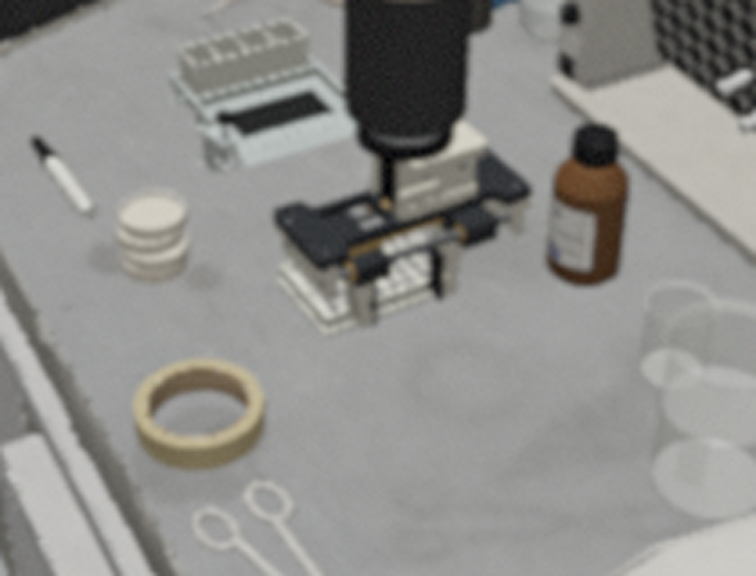

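```bash
cat > edge.py <<'E'
import sys
from h import *
def edges(d,c,x0,y0):
    W=cloud(c,d)*1000
    q=(W[...,2]>12)&(W[...,2]<26)&(W[...,0]<x0-15)&(W[...,0]>x0-90)&(abs(W[...,1]-y0)<60)
    P=W[q][:,:2]
    # -x edge: per-y-bin min ; +y edge: per-x-bin max
    e=[];g=[]
    for y in np.arange(y0-30,y0+31,6):
        m=abs(P[:,1]-y)<4
        if m.sum()>3: e.append((y,np.percentile(P[m,0],4)))
    for x in np.arange(x0-55,x0-15,6):
        m=abs(P[:,0]-x)<4
        if m.sum()>3: g.append((x,np.percentile(P[m,1],97),np.percentile(P[m,1],3)))
    e=np.array(e);g=np.array(g)
    pe=np.polyfit(e[:,0]-y0,e[:,1],1); pg=np.polyfit(g[:,0]-x0,g[:,1],1); pl=np.polyfit(g[:,0]-x0,g[:,2],1)
    print(c,"n",len(P),"-x edge at y0",round(pe[1],1),"slope",round(-pe[0],3)," +y edge at x0-40",round(np.polyval(pg,-40),1),"slope",round(pg[0],3)," -y edge",round(np.polyval(pl,-40),1),"slope",round(pl[0],3))
if __name__=="__main__":
    print("ref true centre 517.4,-141.1: ")
    for c in ("scene","side"): edges(np.load(c+"0.npy"),c,517.4,-141.1)
    n=sys.argv[1]
    for c in ("scene","side"): edges(np.load(f"{n}_{c}.npz")["d"],c,float(sys.argv[2]),float(sys.argv[3]))
E
python3 edge.py p1 534 -49
```

```text
ref true centre 517.4,-141.1: 
scene n 451 -x edge at y0 452.2 slope 0.037  +y edge at x0-40 -106.9 slope 0.052  -y edge -182.8 slope 0.052
side n 391 -x edge at y0 453.0 slope 0.037  +y edge at x0-40 -105.3 slope 0.142  -y edge -184.0 slope 0.091
scene n 298 -x edge at y0 468.3 slope 0.044  +y edge at x0-40 -11.8 slope 0.172  -y edge -72.1 slope 2.407
side n 131 -x edge at y0 467.5 slope 0.064  +y edge at x0-40 -67.1 slope -2.057  -y edge -104.1 slope -0.637
```

Call:
carry_out --targets '[[[0, 0, 0, -0.2, -0.07, 0, 0.36], [0, 0, 0, -0.4, -0.15, 0, 0.36], [0, 0, 0.03, -0.45, -0.17, 0, 0.36], [0, 0, 0.03, -0.45, -0.17, 0, 0.36], [0, 0, 0.03, -0.45, -0.17, 0, 0.36], [0, 0, 0.03, -0.45, -0.17, 0, 0.36], [0, 0, 0.03, -0.45, -0.17, 0, 0.36], [0, 0, 0.02, -0.45, -0.17, 0, 0.36], [0, 0, 0, -0.45, -0.17, 0, 0.36], [0, 0, 0, -0.45, -0.17, 0, 0.36], [0, 0, 0, -0.45, -0.17, 0, 0.36], [0, 0, 0, -0.45, -0.17, 0, 0.36], [0, 0, 0, -0.3, -0.1, 0, 0.36], [0, 0, 0, -0.15, -0.03, 0, 0.36], [0, 0, 0, 0, 0, 0, 0.36]]]'

```text
t: 27.12
eef_pos: [0.5842, 0.0406, 0.1914]
ee_rot: [-3.142, 0.0, -1.552]
force: [-0.4, -0.6, 0.5]
width: 0.0597
```

```bash
python3 sc.py p2 .579 .09; python3 edge.py p2 579 90
```

```text
27.125 [0.5842 0.0406 0.1914] [-3.1416e+00  1.0000e-04 -1.5515e+00] F [-0.4 -0.6  0.5]
scene 316 ((563.5049438476562, 95.03932189941406), (142.3521728515625, 106.50563049316406), 33.479732513427734) z [nan nan nan]
side 300 ((570.9058227539062, 66.05937194824219), (124.58377838134766, 150.4862823486328), 88.99678802490234) z [ 7.5 17.7 45.3]
ref true centre 517.4,-141.1: 
scene n 451 -x edge at y0 452.2 slope 0.037  +y edge at x0-40 -106.9 slope 0.052  -y edge -182.8 slope 0.052
side n 391 -x edge at y0 453.0 slope 0.037  +y edge at x0-40 -105.3 slope 0.142  -y edge -184.0 slope 0.091
scene n 249 -x edge at y0 516.2 slope 0.004  +y edge at x0-40 129.8 slope 0.148  -y edge 61.7 slope 2.211
side n 131 -x edge at y0 516.8 slope 0.004  +y edge at x0-40 103.5 slope -0.974  -y edge 38.3 slope -0.792
```

View pics/p2_scene.png

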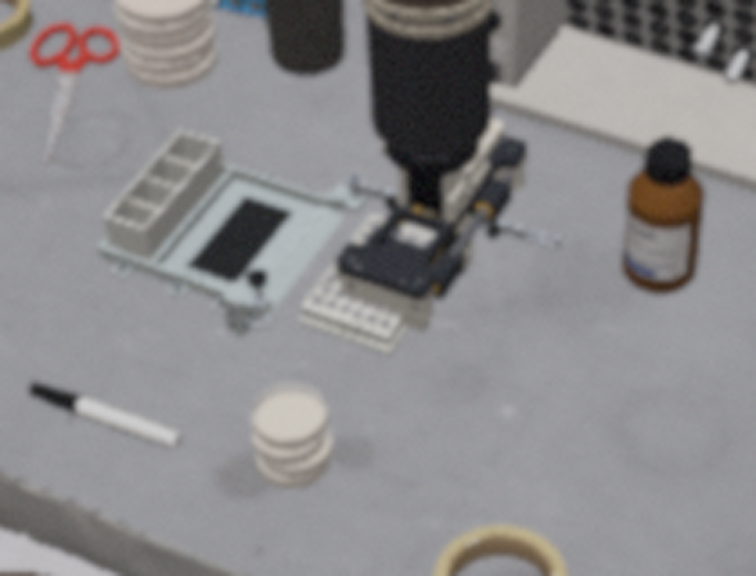

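View pics/p2_side.png

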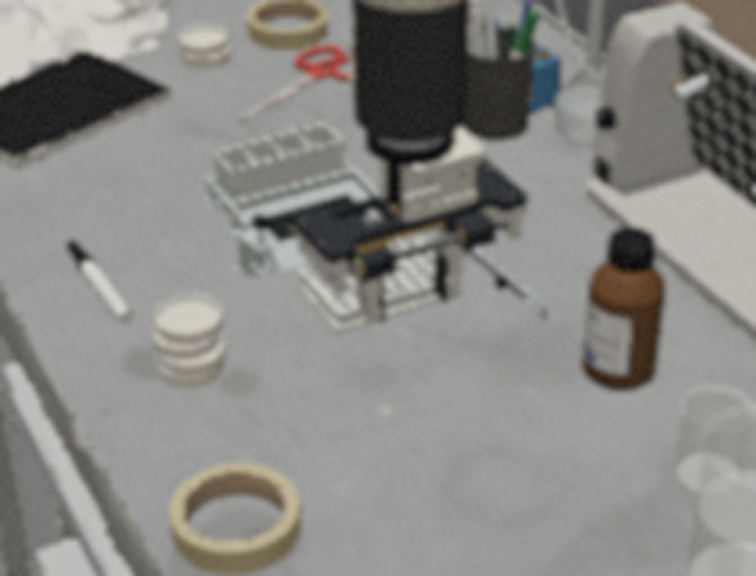

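Call:
carry_out --targets '[[[0, 0, 0, -0.15, 0, 0, 0.36], [0, 0, 0, -0.3, 0, 0, 0.36], [0, 0, 0, -0.35, 0, 0, 0.36], [0, 0, 0, -0.35, 0, 0, 0.36], [0, 0, 0, -0.35, 0, 0, 0.36], [0, 0, 0, -0.35, 0, 0, 0.36], [0, 0, 0, -0.35, 0, 0, 0.36], [0, 0, 0, -0.35, 0, 0, 0.36], [0, 0, 0, -0.35, 0, 0, 0.36], [0, 0, 0, -0.35, 0, 0, 0.36], [0, 0, 0, -0.35, 0, 0, 0.36], [0, 0, 0, -0.35, 0, 0, 0.36], [0, 0, 0, -0.2, 0, 0, 0.36], [0, 0, 0, 0, 0, 0, 0.36]]]'

```text
t: 28.98
eef_pos: [0.5822, 0.1446, 0.1914]
ee_rot: [-3.141, 0.0, -1.551]
force: [1.3, -0.1, -0.6]
width: 0.0593
```

```bash
python3 sc.py p3 .579 .2; python3 edge.py p3 579 200
```

```text
28.975 [0.5822 0.1446 0.1914] [-3.1414e+00  3.0000e-04 -1.5513e+00] F [ 1.3 -0.1 -0.6]
scene 243 ((568.4304809570312, 192.39559936523438), (160.71458435058594, 114.2496337890625), 60.365169525146484) z [nan nan nan]
side 260 ((583.56884765625, 171.0287628173828), (140.7852783203125, 104.3513412475586), 20.94996452331543) z [ 9.7 22.1 49.9]
ref true centre 517.4,-141.1: 
scene n 451 -x edge at y0 452.2 slope 0.037  +y edge at x0-40 -106.9 slope 0.052  -y edge -182.8 slope 0.052
side n 391 -x edge at y0 453.0 slope 0.037  +y edge at x0-40 -105.3 slope 0.142  -y edge -184.0 slope 0.091
scene n 206 -x edge at y0 509.2 slope 0.08  +y edge at x0-40 235.3 slope 0.085  -y edge 172.6 slope 2.948
side n 100 -x edge at y0 511.7 slope -0.114  +y edge at x0-40 192.7 slope -1.338  -y edge 160.4 slope 0.997
```

View pics/p3_scene.png

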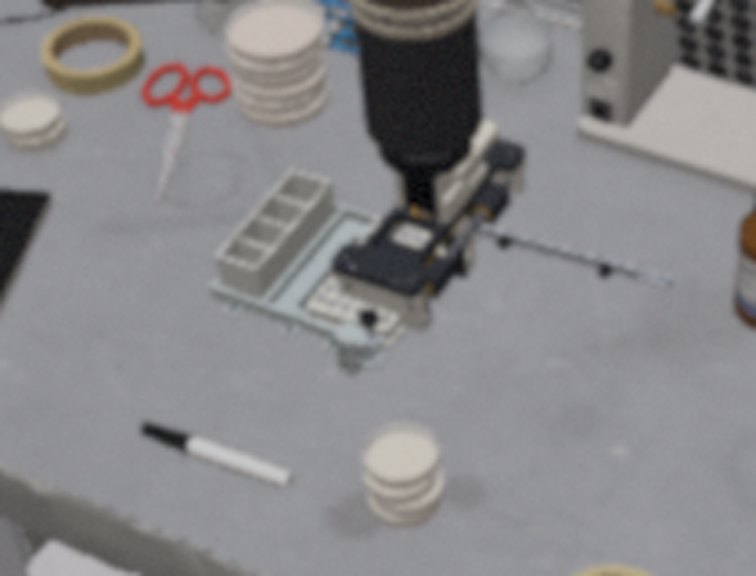

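View pics/p3_side.png

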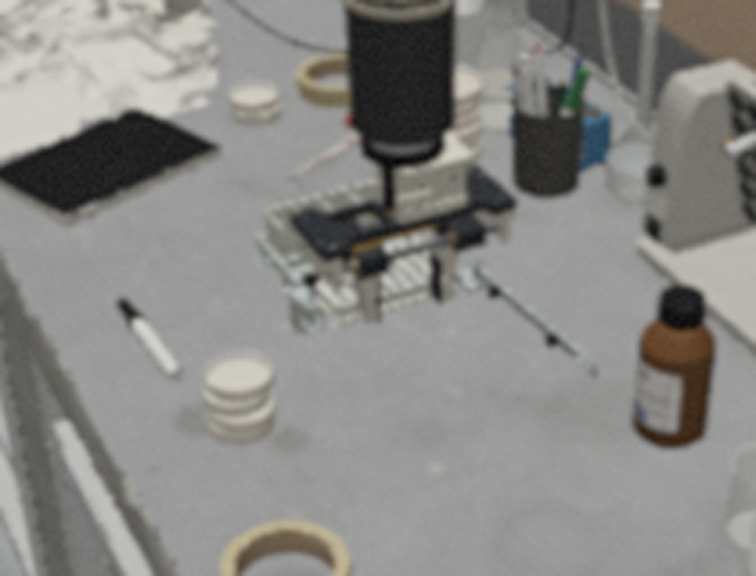

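Call:
carry_out --targets '[[[0, 0, 0, -0.2, 0, 0, 0.36], [0, 0, 0, -0.25, 0, 0, 0.36], [0, 0, 0, -0.25, 0, 0, 0.36], [0, 0, 0, -0.25, 0, 0, 0.36], [0, 0, 0, -0.2, 0, 0, 0.36], [0, 0, 0, -0.1, 0, 0, 0.36], [0, 0, 0, 0, 0, 0, 0.36]]]'

```text
t: 29.95
eef_pos: [0.5816, 0.1756, 0.1914]
ee_rot: [-3.141, 0.0, -1.551]
force: [0.3, 0.0, -0.2]
width: 0.0597
```

```bash
python3 sc.py p4 .579 .22; python3 edge.py p4 579 225
```

```text
29.95 [0.5816 0.1756 0.1914] [-3.1415e+00  1.0000e-04 -1.5514e+00] F [ 0.3  0.  -0.2]
scene 254 ((563.259521484375, 196.43406677246094), (139.98605346679688, 105.93748474121094), 63.025516510009766) z [nan nan nan]
side 264 ((544.3140869140625, 188.61447143554688), (122.38202667236328, 147.41799926757812), 52.114871978759766) z [nan nan nan]
ref true centre 517.4,-141.1: 
scene n 451 -x edge at y0 452.2 slope 0.037  +y edge at x0-40 -106.9 slope 0.052  -y edge -182.8 slope 0.052
side n 391 -x edge at y0 453.0 slope 0.037  +y edge at x0-40 -105.3 slope 0.142  -y edge -184.0 slope 0.091
scene n 287 -x edge at y0 507.1 slope 0.048  +y edge at x0-40 281.2 slope 0.053  -y edge 205.5 slope 3.142
side n 119 -x edge at y0 515.6 slope 0.18  +y edge at x0-40 236.9 slope -1.071  -y edge 168.6 slope -0.558
```

View pics/p4_scene.png

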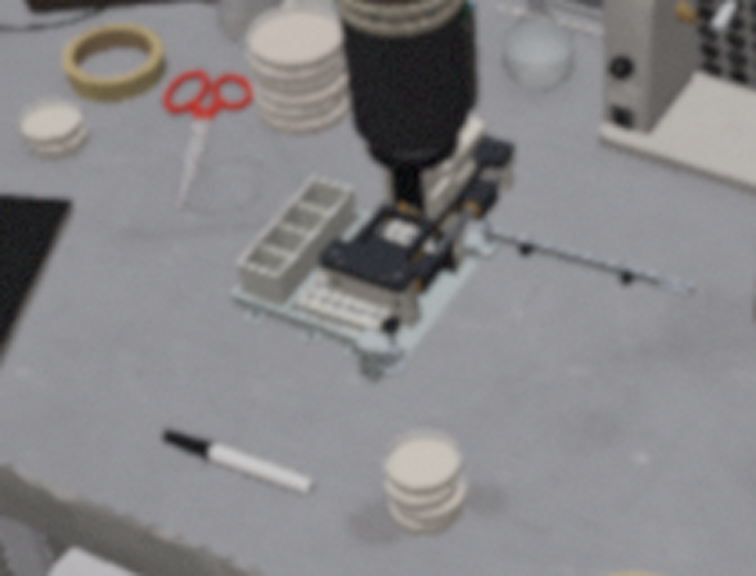

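Call:
carry_out --targets '[[[0, 0, 0, -0.05, 0, 0, 0.36], [0, 0, 0, -0.05, 0, 0, 0.36], [0, 0, 0, 0, 0, 0, 0.36]]]'

```text
t: 30.42
eef_pos: [0.5816, 0.1779, 0.1914]
ee_rot: [-3.142, 0.0, -1.552]
force: [-0.3, -0.2, -0.4]
width: 0.0595
```

Call:
carry_out --targets '[[[0, 0, 0, -0.05, 0, 0, 0.36], [0, 0, 0, 0, 0, 0, 0.36]]]'

```text
t: 30.68
eef_pos: [0.5816, 0.1792, 0.1914]
ee_rot: [-3.142, 0.0, -1.552]
force: [-1.2, -0.3, -1.1]
width: 0.0599
```

Call:
carry_out --targets '[[[0, 0, 0, -0.05, 0, 0, 0.36], [0, 0, 0, 0, 0, 0, 0.36]]]'

```text
t: 30.92
eef_pos: [0.5816, 0.1802, 0.1914]
ee_rot: [3.142, -0.0, -1.552]
force: [1.3, -1.8, 0.9]
width: 0.0597
```

Call:
carry_out --targets '[[[0, 0, 0, -0.04, 0, 0, 0.36], [0, 0, 0, 0, 0, 0, 0.36]]]'

```text
t: 31.18
eef_pos: [0.5816, 0.1805, 0.1914]
ee_rot: [3.141, -0.001, -1.552]
force: [2.6, -6.6, 2.1]
width: 0.0598
```

Call:
carry_out --targets '[[[0, 0, 0, 0.3, 0, 0, 0.36], [0, 0, 0, 0, 0, -0.9, 0.36], [0, 0, 0, 0, 0, -1, 0.36], [0, 0, 0, -0.9, 0, -1, 0.36], [0, 0, 0, -1, 0, -1, 0.36], [0, 0, 0, -1, 0, -1, 0.36], [0, 0, 0, -1, 0, -0.5, 0.36], [0, 0, 0, -0.6, 0, 0, 0.36], [0, 0, 0, 0, 0, 0, 0.36]]]'

```text
t: 32.3
eef_pos: [0.5791, 0.2872, 0.3249]
ee_rot: [3.14, -0.001, -1.551]
force: [-0.1, 0.3, -0.0]
width: 0.0593
```

```bash
python3 look.py w11
cat > fitp.py <<'E'
import sys
from h import *
f=np.load(sys.argv[1]+".npz"); W=cloud("wrist",f["d"],dict(camera_matrix=f["K"],world_from_camera=f["T"]))*1000
v=np.zeros(f["d"].shape,bool); v[:262]=1
o=np.array([578.7,256.9]);th=.019;c,s=np.cos(th),np.sin(th);R=np.array([[c,-s],[s,c]])
L=(W[...,:2]-o)@R-[0,-25.75]; Z=W[...,2]
q=v&(Z>18)&(Z<30)&(abs(L[...,0])<70)&(abs(L[...,1])<50)
P=np.c_[L[q],Z[q]]; b=cv2.minAreaRect(P[:,:2].astype(np.float32)); print(len(P),"bay frame rect",b,"z med",np.median(P[:,2]))
A=np.c_[P[:,:2],np.ones(len(P))]; k=np.linalg.lstsq(A,P[:,2],rcond=None)[0]; print("plane tilt x,y, z0",np.round(k,4))
for y in (-38,-20,0,20,38):
    m=abs(P[:,1]-y)<4; print(y,np.round(np.median(P[m,2]),1) if m.any() else None,end="; ")
E
python3 fitp.py w11
```

```text
32.3 [0.5791 0.2872 0.3249] [ 3.1399e+00 -8.0000e-04 -1.5508e+00] F [-0.1  0.3 -0. ] w 0.0593 qd 0.019
18929 bay frame rect ((0.4377708435058594, 2.2379989624023438), (124.1333236694336, 81.34114837646484), 0.048777636140584946) z med 21.026370514536264
plane tilt x,y, z0 [ 5.00000e-04 -7.00000e-04  2.10136e+01]
-38 21.3; -20 21.0; 0 20.9; 20 21.1; 38 21.0;
```

View pics/w11.png

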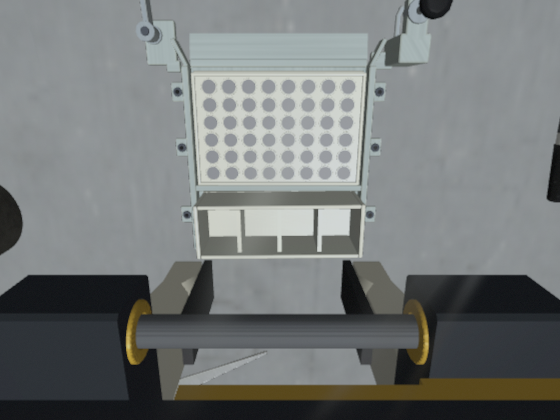

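Run:
```python
from h import *
for c in ("scene","side"):
    W=cloud(c,np.load(c+"0.npy"))
    q=(W[...,2]>.06)&(W[...,0]>.6)&(W[...,0]<.88)&(W[...,1]>-.02)&(W[...,1]<.14); P=W[q]; print(c,len(P),P.min(0) if len(P) else 0)
    q=(W[...,2]>.012)&(W[...,2]<.026)&(abs(W[...,0]-.673)<.04)&(W[...,1]<.14)&(W[...,1]>-.06); P=W[q][:,:2]
    for y in (-.02,.0,.04,.08,.12):
        m=abs(P[:,1]-y)<.012; print(y,np.round(P[m,0].min(),4),np.round(np.median(P[m,0]),4),np.round(P[m,0].max(),4))
f=np.load("w1.npz"); W=cloud("wrist",f["d"],dict(camera_matrix=f["K"],world_from_camera=f["T"]))
f=np.load("w11.npz"); W=cloud("wrist",f["d"],dict(camera_matrix=f["K"],world_from_camera=f["T"]))
q=(W[...,2]>.02)&(W[...,2]<.04)&(np.hypot(W[...,0]-.67,W[...,1]-.168)<.02)
print("hinge w11",W[q].mean(0),W[q].min(0),W[q].max(0))
plan(.735,.058,.30,-1.551)
```

```text
scene 1069 [ 0.82132402 -0.01999118  0.06008965]
-0.02 0.6749 0.6804 0.6852
0.0 0.6741 0.6792 0.6877
0.04 0.6675 0.6753 0.6828
0.08 0.667 0.6721 0.6784
0.12 0.658 0.6676 0.6758
side 955 [ 0.82262511 -0.01985079  0.06031273]
-0.02 0.6781 0.6808 0.6838
0.0 0.6751 0.6793 0.6816
0.04 0.6666 0.674 0.6804
0.08 0.6677 0.6715 0.6751
0.12 0.6585 0.6689 0.6718
hinge w11 [0.67058609 0.16460394 0.02441248] [0.66426164 0.14858934 0.02002474] [0.67695826 0.17431632 0.02856154]
pose [0.5791 0.2865 0.3248] [ 3.1396e+00 -1.3000e-03 -1.5513e+00] shift(tool,units) [ 9.26 -6.06  0.99] turn [ 0.01 -0.01 -0.  ]
```

Call:
carry_out --targets '[[[0, 0, 1, 0, 0, 0, -1], [0, 0, 1, 0, 0, 0, -1], [0, 0, 1, 0, 0, 0, -1], [0, 0, 1, 0, 0, 0, -1], [0, 0, 1, 0, 0, 0, -1], [0, 0, 1, 0, 0, 0, -1], [0, 0, 1, 0, 0, 0, -1], [0, 0, 1, 0, 0, 0, -1], [0, 0, 1, 0, 0, 0, -1], [0, 0, 1, 0, 0, 0, -1], [0, 0, 1, 0, 0, 0, -1], [0, 0, 0.25, 0, 0, 0, -1]]]'

```text
t: 33.85
eef_pos: [0.5794, 0.2855, 0.3254]
ee_rot: [-3.141, -0.001, -3.124]
force: [-0.7, 0.1, 0.0]
width: 0.0007
```

Run:
```python
from h import *
print(arm.get_state()["width"],arm.get_state()["t"])
plan(.714,.058,.19,-3.122)
```

```text
0.0006983662598290248 33.85
pose [0.5794 0.2855 0.3254] [-3.1405e+00 -1.5000e-03 -3.1241e+00] shift(tool,units) [-5.23 -9.19  5.42] turn [-0.01 -0.01 -0.02]
```

Call:
carry_out --targets '[[[0, 0, 0, -0.52, -0.92, 0, -1], [0, 0, 0, -0.52, -0.92, 0, -1], [0, 0, 0, -0.52, -0.92, 0, -1], [0, 0, 0, -0.52, -0.92, 0, -1], [0, 0, 0, -0.52, -0.92, 0, -1], [0, 0, 0, -0.52, -0.92, 0, -1], [0, 0, 0, -0.52, -0.92, 0, -1], [0, 0, 0, -0.52, -0.92, 0, -1], [0, 0, 0, -0.52, -0.92, 0, -1], [0, 0, 0, -0.52, -0.92, 0, -1], [0, 0, 0, 0, 0, 0.8, -1]]]'

```text
t: 35.22
eef_pos: [0.7149, 0.0567, 0.307]
ee_rot: [3.141, 0.002, -3.122]
force: [-1.2, 0.6, -0.9]
width: 0.0004
```

```bash
python3 look.py w12
python3 - <<'E'
from h import *
f=np.load("w12.npz"); W=cloud("wrist",f["d"],dict(camera_matrix=f["K"],world_from_camera=f["T"]))
v=np.zeros(f["d"].shape,bool); v[:262]=1
q=v&(W[...,2]>.014)&(W[...,2]<.026)&(abs(W[...,0]-.675)<.03)&(W[...,1]<.14)&(W[...,1]>-.06); P=W[q][:,:2]
for y in np.arange(-.04,.15,.02):
    m=abs(P[:,1]-y)<.006
    if m.any(): print(round(y,3),np.round(np.percentile(P[m,0],[2,50,98]),4))
E
```

```text
35.225 [0.7149 0.0567 0.307 ] [ 3.1415e+00  2.1000e-03 -3.1224e+00] F [-1.2  0.6 -0.9] w 0.0004 qd 0.323
-0.02 [0.6832 0.685  0.6875]
0.0 [0.6815 0.6835 0.6856]
0.02 [0.68   0.6816 0.6845]
0.04 [0.6697 0.6787 0.6835]
0.06 [0.6769 0.6786 0.6809]
0.08 [0.6753 0.6769 0.6798]
0.1 [0.6737 0.6753 0.678 ]
0.12 [0.6628 0.672  0.6763]
0.14 [0.671  0.6723 0.6751]
```

View pics/w12.png

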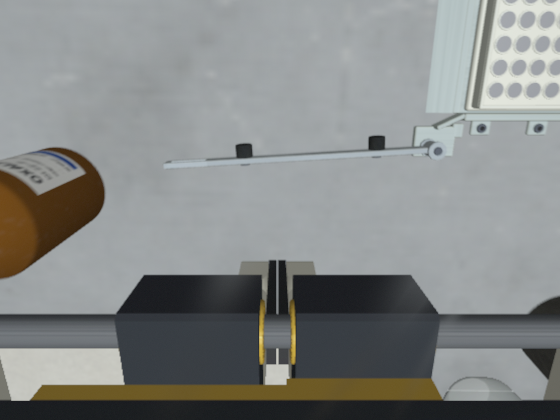

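```bash
cat > swing.py <<'E'
from h import *
H=np.array([.670,.1675]); th=.019; rho=.110; yaw=-3.122
ex=np.array([np.cos(yaw),np.sin(yaw)]); ey=np.array([np.sin(yaw),-np.cos(yaw)])
def tcp(phi,gap=0):
    a=np.pi+th+phi; u=np.array([np.cos(a),np.sin(a)]); n=np.array([-u[1],u[0]])  # outward
    # support in tool axes
    h=.0115*abs(n@ex)+.021*abs(n@ey)
    return H+rho*u+n*(h+.002+gap)
p=np.array([.7149,.0567])
phis=np.radians([91,84,76,68,60,52,44,36,28,20,13,7,3,1])
for f in phis:
    t=tcp(f); d=(t-p)/.025; print(round(np.degrees(f)),np.round(t,4),"rows",np.round([d@ex,d@ey],2)); p=t
E
python3 swing.py; python3 -c "
from h import *
plan(.7149,.0567,.19,-3.122)"
```

```text
91 [0.6879 0.0581] rows [1.08 0.08]
84 [0.6762 0.0566] rows [ 0.47 -0.05]
76 [0.6632 0.0562] rows [ 0.52 -0.  ]
68 [0.6499 0.0574] rows [0.53 0.06]
60 [0.6365 0.0603] rows [0.54 0.13]
52 [0.6231 0.0651] rows [0.53 0.2 ]
44 [0.6101 0.0719] rows [0.52 0.28]
36 [0.5978 0.0806] rows [0.49 0.36]
28 [0.5865 0.0914] rows [0.44 0.44]
20 [0.5766 0.104 ] rows [0.39 0.51]
13 [0.5694 0.1164] rows [0.28 0.5 ]
7 [0.5645 0.128 ] rows [0.19 0.47]
3 [0.562  0.1362] rows [0.1  0.33]
1 [0.5609 0.1403] rows [0.04 0.17]
pose [0.7134 0.0573 0.3026] [-3.1414 -0.0037 -3.1228] shift(tool,units) [-0.08 -0.02  4.51] turn [-0.   -0.03 -0.01]
```

Call:
carry_out --targets '[[[0, 0, 0, 0, 0, 1, -1], [0, 0, 0, 0, 0, 1, -1], [0, 0, 0, 0, 0, 1, -1], [0, 0, 0, 0, 0, 0.9, -1], [0, 0, 0, 0, 0, 0.6, -1], [0, 0, 0, 0.5, 0.04, 0, -1], [0, 0, 0, 0.5, 0.03, 0, -1], [0, 0, 0, 0.47, -0.05, 0, -1], [0, 0, 0, 0.52, 0, 0, -1], [0, 0, 0, 0.53, 0.06, 0, -1], [0, 0, 0, 0.54, 0.13, 0, -1], [0, 0, 0, 0.53, 0.2, 0, -1], [0, 0, 0, 0.52, 0.28, 0, -1], [0, 0, 0, 0, 0, 0, -1]]]'

```text
t: 37.02
eef_pos: [0.6098, 0.0748, 0.194]
ee_rot: [-3.141, -0.001, -3.121]
force: [0.1, -0.7, 0.4]
width: 0.0005
```

```bash
python3 sc.py h1 .60 .10
```

```text
37.025 [0.6098 0.0748 0.194 ] [-3.1415e+00 -6.0000e-04 -3.1214e+00] F [ 0.1 -0.7  0.4]
scene 59 ((598.2794189453125, 67.45201873779297), (132.075439453125, 45.321044921875), 44.55137252807617) z [-1.5 18.6 24.6]
side 51 ((592.1371459960938, 66.7738037109375), (78.68446350097656, 40.17040252685547), 45.9921875) z [-3.3 13.1 24.6]
```

View pics/h1_scene.png

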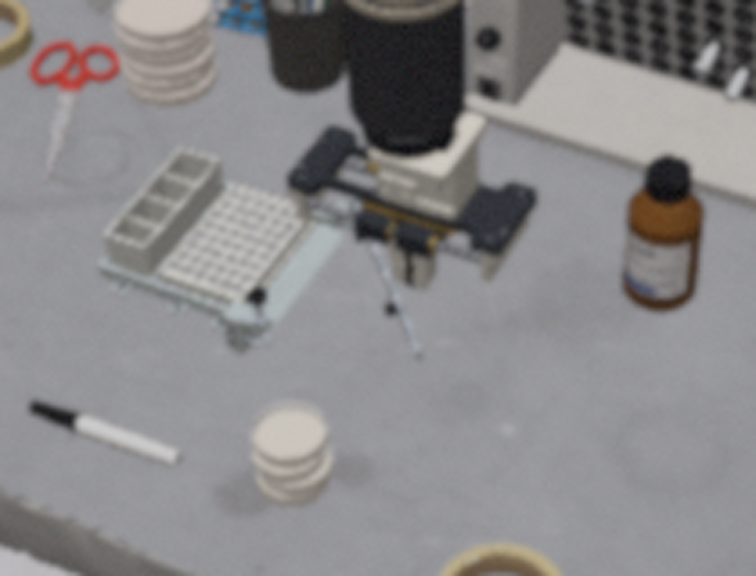

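Call:
carry_out --targets '[[[0, 0, 0, 0.49, 0.26, 0.08, -1], [0, 0, 0, 0.44, 0.42, 0, -1], [0, 0, 0, 0.39, 0.5, 0, -1], [0, 0, 0, 0.28, 0.5, 0, -1], [0, 0, 0, 0.19, 0.45, 0, -1], [0, 0, 0, 0.1, 0.3, 0, -1], [0, 0, 0, 0.04, 0.14, 0, -1], [0, 0, 0, 0, 0, 0, -1]]]'

```text
t: 38.12
eef_pos: [0.5614, 0.1376, 0.1918]
ee_rot: [-3.142, -0.0, -3.122]
force: [0.0, -0.2, 0.0]
width: 0.0007
```

```bash
python3 sc.py h2 .56 .15
```

```text
38.125 [0.5614 0.1376 0.1918] [-3.1415e+00 -1.0000e-04 -3.1223e+00] F [ 0.  -0.2  0. ]
scene 287 ((530.023193359375, 177.74220275878906), (110.70610046386719, 101.55103302001953), 83.63912200927734) z [ 0.8 19.8 28.5]
side 158 ((546.8082275390625, 167.18408203125), (111.4887924194336, 90.5362548828125), 50.869285583496094) z [nan nan nan]
```

View pics/h2_scene.png

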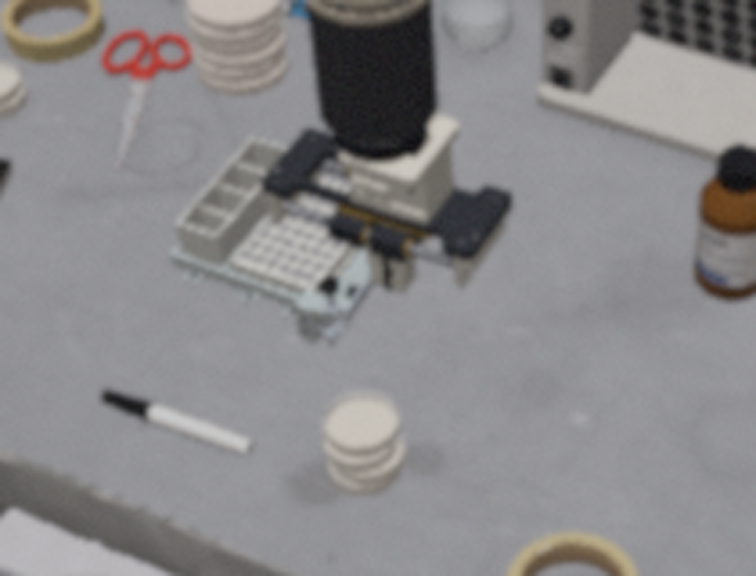

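Almost shut; push in small steps until a firm force shows.

Call:
carry_out --targets '[[[0, 0, 0, 0, 0.1, 0, -1], [0, 0, 0, 0, 0.08, 0, -1], [0, 0, 0, 0, 0, 0, -1]]]'

```text
t: 38.6
eef_pos: [0.5613, 0.142, 0.1919]
ee_rot: [-3.142, -0.0, -3.123]
force: [0.1, -0.3, -0.1]
width: 0.0003
```

Call:
carry_out --targets '[[[0, 0, 0, 0, 0.05, 0, -1], [0, 0, 0, 0, 0, 0, -1]]]'

```text
t: 38.85
eef_pos: [0.5612, 0.1433, 0.1919]
ee_rot: [-3.142, -0.0, -3.123]
force: [-0.8, -0.4, -0.3]
width: 0.0004
```

Call:
carry_out --targets '[[[0, 0, 0, 0, 0.06, 0, -1], [0, 0, 0, 0, 0, 0, -1]]]'

```text
t: 39.1
eef_pos: [0.5612, 0.1448, 0.1919]
ee_rot: [3.142, 0.0, -3.122]
force: [-0.6, -0.1, -0.6]
width: 0.0005
```

Call:
carry_out --targets '[[[0, 0, 0, 0, 0.06, 0, -1], [0, 0, 0, 0, 0, 0, -1]]]'

```text
t: 39.35
eef_pos: [0.5612, 0.1464, 0.1919]
ee_rot: [3.141, 0.0, -3.122]
force: [0.1, -0.5, 0.3]
width: 0.0003
```

```bash
python3 look.py w13
```

```text
39.35 [0.5612 0.1464 0.1919] [ 3.1415e+00  1.0000e-04 -3.1225e+00] F [ 0.1 -0.5  0.3] w 0.0003 qd 0.0024
```

View pics/w13.png

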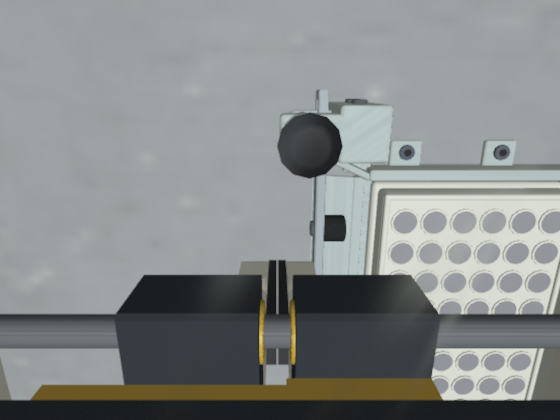

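```bash
cat > hang.py <<'E'
import sys
from h import *
f=np.load(sys.argv[1]+".npz"); W=cloud("wrist",f["d"],dict(camera_matrix=f["K"],world_from_camera=f["T"]))*1000
o=np.array([578.7,256.9]);th=.019;c,s=np.cos(th),np.sin(th);R=np.array([[c,-s],[s,c]])
L=(W[...,:2]-o)@R; Z=W[...,2]; v=np.zeros(Z.shape,bool); v[:258]=1
q=v&(Z>16)&(Z<26)&(abs(L[...,1]+90)<18)&(L[...,0]<75)&(L[...,0]>-130)
E=[]
for x in np.arange(-110,70,6):
    m=q&(abs(L[...,0]-x)<3)
    if m.sum()>4: r=np.percentile(L[m][:,1],[3,50,97]); print(int(x),m.sum(),np.round(r,1)); E.append((x,r[0]))
E=np.array(E)
E=E[(E[:,0]>-70)|(E[:,0]<-100)]
print("fit lower edge",np.polyfit(E[:,0],E[:,1],1))
E
python3 hang.py w13
```

```text
-104 58 [-93.7 -92.  -89.8]
-98 234 [-93.7 -91.3 -81.2]
-92 58 [-102.4  -93.5  -87.9]
-68 118 [-93.5 -91.6 -89.6]
-62 156 [-93.6 -91.9 -89.8]
-56 144 [-93.5 -91.7 -89.6]
-50 407 [-93.6 -87.5 -80.6]
-44 429 [-94.5 -87.8 -80.6]
-38 163 [-93.4 -91.1 -81.3]
-32 39 [-93.5 -91.9 -89.6]
fit lower edge [-2.84993425e-04 -9.36668142e+01]
```

Call:
carry_out --targets '[[[0, 0, 0, 0, 0.06, 0, -1], [0, 0, 0, 0, 0, 0, -1]]]'

```text
t: 39.65
eef_pos: [0.5612, 0.1472, 0.1919]
ee_rot: [-3.141, -0.0, -3.123]
force: [1.3, -4.1, 0.1]
width: 0.0004
```

Call:
carry_out --targets '[[[0, 0, 0, 0, -0.4, 0, -1], [0, 0, 0, 0, 0, -0.7, -1], [0, 0, 0, 0, 0, -1, -1], [0, 0, 0, 0, 0, -1, -1], [0, 0, 0, 0, 0, -0.7, -1], [0, 0, 0, 0, 0, 0, -1]]]'

```text
t: 40.4
eef_pos: [0.5617, 0.1377, 0.2784]
ee_rot: [3.14, 0.003, -3.123]
force: [0.0, 0.6, 0.2]
width: 0.0004
```

```bash
python3 look.py w14; python3 hang.py w14 | tail -1
python3 - <<'E'
from h import *
plan(.4932,.1563,.250,-3.1225)
f=np.load("w14.npz"); W=cloud("wrist",f["d"],dict(camera_matrix=f["K"],world_from_camera=f["T"]))*1000
q=(W[...,2]>60)&(W[...,2]<85)&(np.hypot(W[...,0]-493,W[...,1]-156)<20); P=W[q]; print("pin",len(P),P.mean(0),P.min(0),P.max(0))
E
```

```text
40.4 [0.5617 0.1377 0.2784] [ 3.1398e+00  2.7000e-03 -3.1225e+00] F [0.  0.6 0.2] w 0.0004 qd 0.0305
fit lower edge [ 1.48120543e-03 -9.30598192e+01]
pose [0.5613 0.1375 0.2772] [ 3.1406e+00  1.0000e-03 -3.1228e+00] shift(tool,units) [2.71 0.8  1.09] turn [ 0.01  0.01 -0.  ]
pin 1036 [492.60010142 154.54314172  69.732784  ] [483.92585212 146.00013406  63.85718409] [501.72098152 163.72543786  72.50051546]
```

View pics/w14.png

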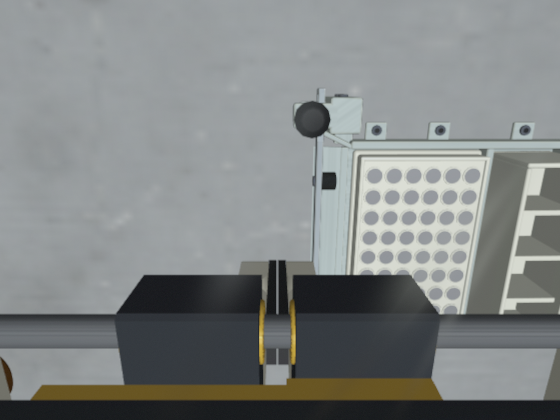

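Call:
carry_out --targets '[[[0, 0, 0, 0.7, 0.2, 0, -1], [0, 0, 0, 0.9, 0.2, 0, -1], [0, 0, 0, 0.8, 0.2, 0, -1], [0, 0, 0, 0.33, 0.14, 0.2, -1], [0, 0, 0, 0, 0, 0.4, -1], [0, 0, 0, 0, 0, 0.4, -1], [0, 0, 0, 0, 0, 0.3, -1], [0, 0, 0, 0, 0, 0, -1]]]'

```text
t: 41.45
eef_pos: [0.4929, 0.1547, 0.2434]
ee_rot: [-3.141, -0.001, -3.123]
force: [0.1, 0.7, 1.0]
width: 0.0006
```

```bash
python3 sc.py k1 .493 .155
```

```text
41.45 [0.4929 0.1547 0.2434] [-3.1405e+00 -1.4000e-03 -3.1230e+00] F [0.1 0.7 1. ]
scene 120 ((518.4406127929688, 177.30255126953125), (80.59295654296875, 89.66466522216797), 39.72840118408203) z [-1.  17.8 38.8]
side 144 ((521.4090576171875, 183.42086791992188), (104.44669342041016, 61.74919128417969), 11.324345588684082) z [ 5.2 15.5 22.3]
```

View pics/k1_side.png

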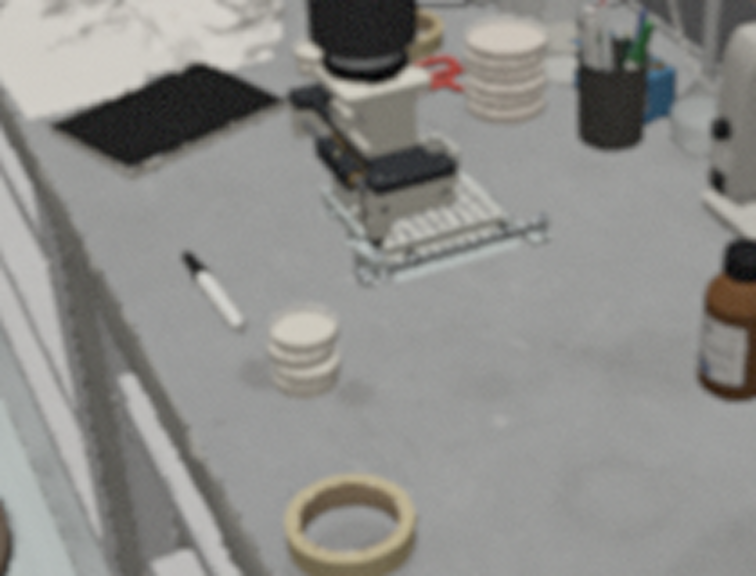

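Pressing; continue down in small steps to the stop.

Call:
carry_out --targets '[[[0, 0, 0, 0, 0, 0.2, -1], [0, 0, 0, 0, 0, 0.15, -1], [0, 0, 0, 0, 0, 0.1, -1], [0, 0, 0, 0, 0, 0, -1]]]'

```text
t: 42.05
eef_pos: [0.4927, 0.1549, 0.233]
ee_rot: [-3.142, -0.0, -3.123]
force: [-0.2, 0.8, 1.0]
width: 0.0006
```

Call:
carry_out --targets '[[[0, 0, 0, 0, 0, 0.06, -1], [0, 0, 0, 0, 0, 0, -1]]]'

```text
t: 42.3
eef_pos: [0.4927, 0.155, 0.2323]
ee_rot: [-3.142, 0.0, -3.122]
force: [-1.7, -0.4, 8.8]
width: 0.0005
```

Call:
carry_out --targets '[[[0, 0, 0, 0, 0, -0.5, -1], [0, 0, 0, 0, 0, -1, -1], [0, 0, 0, -0.7, 0.5, -1, -1], [0, 0, 0, -1, 0.5, -1, -1], [0, 0, 0, -1, 0.5, -0.5, -1], [0, 0, 0, -1, 0.5, 0, -1], [0, 0, 0, 0, 0, 0, -1], [0, 0, 0, 0, 0, 0, -1]]]'

```text
t: 43.3
eef_pos: [0.5837, 0.2064, 0.3314]
ee_rot: [-3.141, -0.001, -3.123]
force: [-0.6, -0.0, 0.4]
width: 0.0006
```

```bash
python3 look.py w15; python3 hang.py w15 | tail -1; python3 fitp.py w15
python3 - <<'E'
from h import *
f=np.load("w15.npz"); W=cloud("wrist",f["d"],dict(camera_matrix=f["K"],world_from_camera=f["T"]))*1000
q=(W[...,2]>44)&(W[...,2]<85)&(np.hypot(W[...,0]-493,W[...,1]-155)<12); P=W[q]; print("\npin",len(P),P.mean(0),P.max(0))
P=W[(W[...,2]>38)&(W[...,2]<55)&(abs(W[...,0]-578)<80)&(abs(W[...,1]-303)<30)]; print("res",cv2.minAreaRect(P[:,:2].astype(np.float32)),np.median(P[:,2]))
for c in ("scene","side"):
    p,d=arm.grab_frame(c); cv2.imwrite(f"pics/end_{c}.png",p[:,:,::-1]); W0=cloud(c,np.load(c+"0.npy")); W1=cloud(c,d)
    for n,(x,y),zr,r in (("tape",(.34,-.14),(.015,.035),.09),("petri",(.39,.06),(.045,.07),.06),("bottle",(.705,-.11),(.05,.15),.06)):
        out=[]
        for Wc in (W0,W1):
            m=(np.hypot(Wc[...,0]-x,Wc[...,1]-y)<r)&(Wc[...,2]>zr[0])&(Wc[...,2]<zr[1]); out.append(np.round(Wc[m].mean(0)*1000,1))
        print(c,n,*out)
E
```

```text
43.3 [0.5837 0.2064 0.3314] [-3.1411e+00 -1.2000e-03 -3.1228e+00] F [-0.6 -0.   0.4] w 0.0006 qd 0.0102
fit lower edge [-1.66039374e-03 -9.28274836e+01]
14980 bay frame rect ((-1.530670166015625, 1.4790267944335938), (120.01763153076172, 81.60629272460938), 0.09589852392673492) z med 21.05124248774007
plane tilt x,y, z0 [ 3.00000e-04 -8.00000e-04  2.10392e+01]
-38 21.2; -20 21.0; 0 20.9; 20 21.2; 38 21.1; 
pin 624 [492.95360805 155.34077539  53.28882798] [501.86623539 163.5173094   55.80974435]
res ((577.814453125, 302.8648376464844), (124.6119613647461, 42.08759689331055), 1.6833381652832031) 43.99393604978246
scene tape [ 336.8 -141.2   22.9] [ 337.6 -140.3   22.8]
scene petri [380.6  59.2  57.7] [380.6  58.9  57.8]
scene bottle [ 690.3 -114.9   96.7] [ 689.9 -114.8   97.7]
side tape [ 338.2 -142.4   21.9] [ 338.1 -142.6   21.7]
side petri [381.9  56.7  56.5] [381.9  56.6  56.7]
side bottle [ 694.5 -122.    95. ] [ 694.5 -122.    95. ]
```

View pics/w15.png

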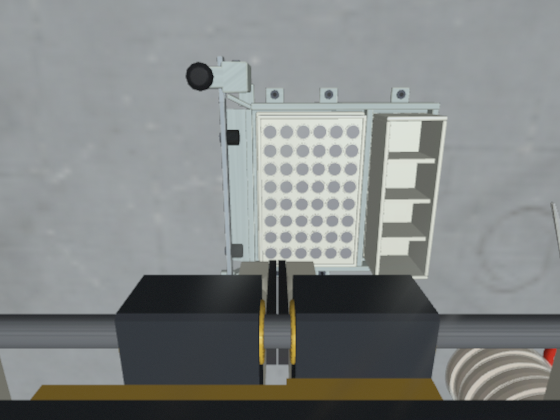

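View pics/end_side.png

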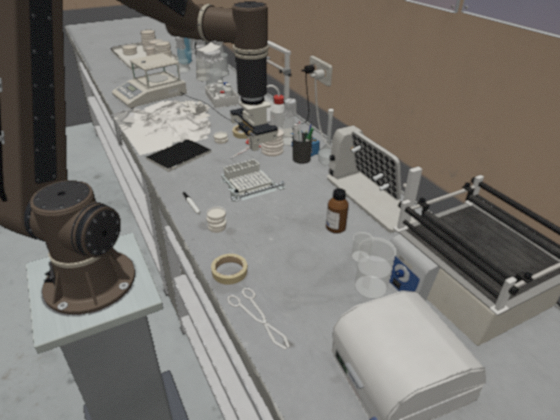

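```bash
python3 -c "
from station import arm
print(arm.job_done())"
```

```text
the job is handed in; nothing more can be done
None
```

I put the reservoir in the pocket, pushed the plate over the lip into the bay, swung the hasp shut and pressed the pin down. I then handed the job in at about 43 s, well inside the 69 s limit.

My last checks, from the wrist camera with the arm clear of everything:

| Item | Last reading | Required |
|---|---|---|
| Plate | flat (tilt about 0.001 rad) and square to the bay, y about +1.5 mm | tilt under 0.02 rad, y within 2.8 mm |
| Reservoir | within about 0.1 mm of the pocket centre, yaw 0.029 rad against the carrier's 0.019 | 5 mm along, 3 mm across, 0.06 rad |
| Hasp | about 0.002 rad from shut | under 0.05 rad |
| Pin | knob top at about 54 mm, which is fully down; it stopped hard at 8.8 N | at least 15 mm down |
| Bottle, petri dishes, tape | moved less than 1 mm | under 30 mm |

These readings disagreed or were incomplete:
- **Plate y:** an earlier view read +2.2 mm. The bay allows only about 1.5 mm, so I put that down to calibration error.
- **Plate x:** the gripper hid part of the plate in the last view, so that view gives no usable x. The unobstructed view before it read +0.4 mm.
- **Cameras:** the scene and side cameras placed things about 4 mm lower in x than the wrist camera. I relied on the wrist camera.
- **Beakers:** I did not measure the two glass beakers. In the final pictures they stand upright and look unmoved.

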